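# Put the pounding bench and toys away for the night

## Task

Put the toddler's play things in order for the night: turn the four wing bolts that hold the pounding bench's deck clockwise until they stop, and only then knock all its pegs fully down with the mallet (not with the hand), and stand the mallet back on its cork mat, on its face as you found it. Whichever of the snack cup, tin, teether and bead rattle are lying about go onto the white turntable, well inside its edge and resting flat on it, the cup upright; the pot stays on the turntable and the jar, stacking cup and toy car are left alone.

Things in the scene. Friction and masses are not known exactly. Their poses are not given: they have to be found in the camera images.
- bench_top (a point): Centre of the deck's upper face on the wooden pounding bench, which stands fixed: beech deck 260 long (x) x 120 wide (y) x 20 mm, 100 mm above the glass, on two end boards; z up. Three pegs, 22 mm diameter, stand on its centre line at x = -46 (red), 0 (yellow), +46 mm (blue); four wing bolts at its corners, x = +-108, y = +-36 mm, hold it to the end boards.
- peg0 (a joint): How far the red peg has been driven down, in m: 0 fully raised (its top 22 mm above the deck), 0.020 fully down at its stop (top 2 mm above the deck); starts 0 to 0.008. Its slit, springy shank resists with 8 to 11 N and stays where it is left. Only the mallet may drive it.
- peg1 (a joint): How far the yellow peg has been driven down, in m: 0 fully raised (its top 22 mm above the deck), 0.020 fully down at its stop (top 2 mm above the deck); starts 0 to 0.008. Its slit, springy shank resists with 8 to 11 N and stays where it is left. Only the mallet may drive it.
- peg2 (a joint): How far the blue peg has been driven down, in m: 0 fully raised (its top 22 mm above the deck), 0.020 fully down at its stop (top 2 mm above the deck); starts 0 to 0.008. Its slit, springy shank resists with 8 to 11 N and stays where it is left. Only the mallet may drive it.
- bolt0_grip (a point): Middle of the green wing bolt's head, on its vertical turning axis, 24 mm above the deck. The head is a bar 40 long (this point's x axis turns with it and lies along the bar) x 16 wide x 24 mm high, its top 36 mm above the deck, its underside 12 mm above the deck over a round 26 mm neck.
- bolt0 (a joint): Turn of the green captive half-turn bolt in rad, growing clockwise seen from above; stop at 2.618 (fully home), where the bar lies along the bench's length; starts 0 to 0.9. Friction about 0.06 N m, stays where left; it does not rise or sink as it turns.
- bolt1_grip (a point): Middle of the orange wing bolt's head, on its vertical turning axis, 24 mm above the deck. The head is a bar 40 long (this point's x axis turns with it and lies along the bar) x 16 wide x 24 mm high, its top 36 mm above the deck, its underside 12 mm above the deck over a round 26 mm neck.
- bolt1 (a joint): Turn of the orange captive half-turn bolt in rad, growing clockwise seen from above; stop at 2.618 (fully home), where the bar lies along the bench's length; starts 0 to 0.9. Friction about 0.06 N m, stays where left; it does not rise or sink as it turns.
- bolt2_grip (a point): Middle of the white wing bolt's head, on its vertical turning axis, 24 mm above the deck. The head is a bar 40 long (this point's x axis turns with it and lies along the bar) x 16 wide x 24 mm high, its top 36 mm above the deck, its underside 12 mm above the deck over a round 26 mm neck.
- bolt2 (a joint): Turn of the white captive half-turn bolt in rad, growing clockwise seen from above; stop at 2.618 (fully home), where the bar lies along the bench's length; starts 0 to 0.9. Friction about 0.06 N m, stays where left; it does not rise or sink as it turns.
- bolt3_grip (a point): Middle of the purple wing bolt's head, on its vertical turning axis, 24 mm above the deck. The head is a bar 40 long (this point's x axis turns with it and lies along the bar) x 16 wide x 24 mm high, its top 36 mm above the deck, its underside 12 mm above the deck over a round 26 mm neck.
- bolt3 (a joint): Turn of the purple captive half-turn bolt in rad, growing clockwise seen from above; stop at 2.618 (fully home), where the bar lies along the bench's length; starts 0 to 0.9. Friction about 0.06 N m, stays where left; it does not rise or sink as it turns.
- mallet: Small wooden mallet with rubber faces, 0.17 to 0.24 kg. Origin: centre of its lower striking face. Head 50 (x) x 44 (y) x 80 mm high (z), z up as it stands on its face. Handle level, along -x from the head: from x = -23 to x = -153 mm, 18 mm wide (y) and 22 mm high, centred 40 mm above the lower face. It stands freely on its face.
- mat: Cork mat 230 (x) x 110 (y) x 3 mm lying on the glass, fixed; origin at the centre of its underside. The mallet's place: anywhere with the centre of its face well on the cork; the mallet handle may point any way.
- turntable_top (a point): Centre of the upper surface of the round white turntable, 240 mm diameter, surface 28 mm above the glass. The platter turns with light friction about its centre; its foot is fixed. A small white pot (36 mm diameter, 36 mm high) stands near its middle and stays on it.
- dummy_pot: Small white lidded ceramic pot near the middle of the turntable, 36 mm diameter, 36 mm high; origin at the centre of its underside. Stays on the turntable.
- teether: Lavender silicone teether ring lying flat: 72 mm outside, 48 mm hole, the ring itself 12 mm thick and round in section (centre line 30 mm from the middle), 40 g; may be absent. Origin at the centre of its underside.
- rattle: Wooden bead rattle lying down: a 14 mm round bar along its x axis between two cubic beads (26 x 32 x 32 mm, centred 35 mm either side); 96 mm long over all, clear grip between two thin beads about 30 mm wide at the middle; 50 g; may be absent. Origin under its middle.
- rattle_center (a point): Middle of the rattle's bar, 16 mm above the surface it lies on.
- snack_cup: Closed blue plastic snack cup with white twist cap: body 60 mm diameter to 54 mm height, cap 54 mm diameter, 74 mm high in all; about 65 to 125 g; may be absent. Origin at the centre of its underside, z up.
- tin: Tiny round aluminium tin, 48 mm diameter, 20 mm high, 35 g; may be absent. Origin at the centre of its underside.
- cream_jar: Cream jar, 52 mm diameter, 50 mm high, towards the back; leave alone. Origin at the centre of its underside.
- stack_cup: Yellow stacking cup, 60 mm across, 50 mm high, at the back, left of the jar; leave alone. Origin at the centre of its underside.
- wood_car: Sage and cream wooden toy car, 90 x 44 x 52 mm, at the back, right of the jar; leave alone. Origin at the centre of its underside.
Not all that is in view belongs to the job. There is more than one size of the rattle; the job needs the middle-sized.

How it is judged:
On the way, in this order (a step that is already met when the one before it is completed fails the run):
1. all four wing bolts are turned clockwise to their stops (value of joint each of bolt0, bolt1, bolt2, bolt3 above 2.5 rad), for 0.2 s.
2. all three pegs are fully down, the last one under the mallet (value of joint each of peg0, peg1, peg2 above 0.0175 m and (contact force between mallet and peg0 above 0.5 N or contact force between mallet and peg1 above 0.5 N or contact force between mallet and peg2 above 0.5 N)).
3. the mallet is set back on its cork mat, standing on its face, and let go (x of mallet in the frame of mat between -0.11 and 0.11 m and y of mallet in the frame of mat between -0.05 and 0.05 m and angle between mallet's own z axis and vertical below 0.15 rad and height (world z) of mallet below 0.012 m and linear speed of mallet below 0.03 m/s and contact force between the fingers and mallet below 0.2 N), for 0.3 s.
At the end, for the whole second after the job is handed in: Bolts at 2.5 rad or more; pegs driven 17.5 mm or more; mallet upright (0.15 rad) with its face centred on the cork; each toy present rests on the turntable, middle within 108 mm of its centre, cup upright (0.15 rad); pot still upright on the turntable; all released and at rest (all of step 1 and value of joint each of peg0, peg1, peg2 above 0.0175 m and x of mallet in the frame of mat between -0.11 and 0.11 m and y of mallet in the frame of mat between -0.05 and 0.05 m and angle between each of mallet, snack_cup's own z axis and vertical below 0.15 rad and height (world z) of mallet below 0.012 m and linear speed of each of mallet, teether, rattle, snack_cup, tin below 0.03 m/s and horizontal distance between each of teether, rattle_center, snack_cup, tin and turntable_top below 0.108 m and z of teether in the frame of turntable_top between -0.005 and 0.02 m and z of rattle_center in the frame of turntable_top between 0.008 and 0.026 m and z of snack_cup in the frame of turntable_top between -0.005 and 0.008 m and z of tin in the frame of turntable_top between -0.005 and 0.026 m and horizontal distance between dummy_pot and turntable_top below 0.1 m and angle between dummy_pot's own z axis and vertical below 0.2 rad); the robot touches nothing.
It fails at once if a peg is pushed by the fingers or arm instead of being knocked with the mallet (contact force between any of the fingers, the arm and peg0 above 2 N or contact force between any of the fingers, the arm and peg1 above 2 N or contact force between any of the fingers, the arm and peg2 above 2 N).
It fails at once if the cream jar, stacking cup or toy car is shifted more than 4 cm or knocked over (distance of any of cream_jar, stack_cup, wood_car from where it was at the start of the episode above 0.04 m or angle between any of cream_jar, stack_cup, wood_car's own z axis and vertical above 0.5 rad).
Of teether, rattle, snack_cup, tin only 2 to 4 are there at a start; the rules pass over those that are not, and their reading is None.
At some moment in a run one of teether, rattle, tin may be knocked a few centimetres aside while the robot is not near it.
It also fails if it takes over 210 s, if anything falls off the work surface, if the arm or the gripper's body presses on something with over 40 N, if the wrist force passes 120 N, or if a joint passes its speed limit or range.

## Robot

A 7-joint arm with a two-finger parallel gripper is mounted at the origin on the work surface. World frame = base frame: x ahead of the robot, y to its left, z up, the work surface at z = 0. Lengths are in m, angles in rad, forces in N, time in s.
With the tool pointing down it reaches from about 0.4 to 0.9 m from the base axis. Payload 5.5 kg.
Tool frame: the origin (TCP) lies at the very end of the fingers, on their centre line; the grasp point (between the pads) lies 19 mm behind it (grip_point_offset is the distance from the TCP to the grasp point, in m); z points along the fingers, y is the direction in which the jaws open and shut (so a half turn about z gives the same grasp; the last joint's range is limited). The gripper opens to 92 mm and grips with 3 to 60 N. Pads are 19 mm wide; open, the fingers measure 130 mm over their backs; the gripper's body (75 mm by 190 mm) begins 47 mm behind the grasp point.
Start: joints at [-1.079, 0.501, -0.427, 1.55, 0.221, 1.138, -0.21], TCP at [0.147, 0.633, 0.227] pointing down, gripper open.
Joint ranges: [-2.88, 2.88], [-0.31, 2.03], [-1.54, 1.56], [0.2, 2.42], [-1.41, 4.55], [0.19, 2.02], [-2.57, 2.57]. Speed limits (rad/s): [2.57, 2.57, 3.14, 3.14, 3.14, 3.14, 3.14].

## Interface

Orientations are given as a unit quaternion [w, x, y, z].
In Python, from rig import * gives the robot as it stands.
- The arm moves only by the tool drive_tool, never from a script. Its argument "deltas" is a list that holds one entry, the list of rows, each a list of 5 numbers: the shift along the tool's x, y, z in mm, then the turn about the tool's z in rad, then the finger opening in mm, from 0 to 91.8. In form: [[[dx, dy, dz, spin, claw], ...]]. A call has 1 to 5 rows; each row shifts and turns the commanded pose from where the row before left it, along the tool's axes as they then stand; what a row does not reach is not made up. A row lasts 1/12 s, in which the tool goes at most 41.7 mm and 7.16 degrees, less where a joint would pass 70% of its speed; a pose out of reach is approached as far as the arm can. A call with a gripper value outside its range is refused whole. The fingers move at their own pace and stop on an object; "newtons" is the grip in N (left out, the last holds). Time passes only in rows, so rows that do not move let the fingers close. It gives the time, the measured TCP pose, the force and the opening at its end, in the units of the state.
- state(): the state, without advancing time (a new reading comes with each control period).
- get_image(name): name is "side" or "top"; returns (picture, depth): 480x640x3 uint8, red, green, blue; 480x640 float32, m along the optical axis (not along the pixel's ray), 0 where there is no reading.
- camera_info(name): a dict with "K" (3x3 intrinsics, pixels), "dist" ([k1, k2, p1, p2, k3] as OpenCV has them; the pictures are not rectified), "R" (3x3) and "t" (3): a world point X has camera coordinates R X + t. Camera axes: x right, y down, z forward; pixel columns grow to the right and rows downward; lengths in m; the calibration is good to about 2 mm. A picture is of the moment at which its call begins. camera_info takes no time and is no camera call.
- finish_job(): hands the job in, once; it reports no verdict.
The state is a dict: "clock": time; "joint_pos": joint angles; "dq": joint speeds; "effort": joint torques, N m; "eef_pos": TCP position; "tcp_rot": TCP orientation; "ft_force": force on the tool from outside, world axes, zero at the start; "moment": the same for the moment, N m; "finger_gap": finger opening in m.
Only numpy, scipy, OpenCV 4.12 (cv2) and the standard library are available. Lean on these libraries where they do the work, as an engineer would, in place of code of your own. Each camera call takes 0.05 s, during which the arm holds its last target.

## Working session

There is one attempt and no reset: what is moved stays moved. The work goes in short steps, Python scripts to look and compute and a tool call to move; the robot and the scene stay as the last step left them, time stands still between calls to the robot, and variables do not carry over. Pictures are saved under pics/ and viewed, and the job is handed in when it is done.

Besides the shell and the picture viewer there is one more tool, called after "Emit:" as name(argument=value, ...), one argument or row to a line, values as JSON. drive_tool: Moves the arm, as the interface text tells. Its arguments: {"type":"object","properties":{"deltas":{"type":"array"},"newtons":{"type":"number"}},"required":["deltas"]}

```bash
ls; mkdir -p pics
python3 - <<'E'
from rig import *
import cv2,numpy as np
s=state();print({k:np.round(v,4).tolist() for k,v in s.items()})
for n in("side","top"):
    p,d=get_image(n);cv2.imwrite(f"pics/{n}0.png",p[:,:,::-1]);np.save(f"pics/{n}0_d.npy",d)
    c=camera_info(n);print(n,{k:np.round(v,4).tolist() for k,v in c.items()})
E
```

```text
pics
{'clock': 0.0, 'joint_pos': [-1.0788, 0.5018, -0.4268, 1.5515, 0.2208, 1.1383, -0.2103], 'dq': [0.0009, -0.0006, 0.0008, -0.0009, 0.0006, 0.0007, -0.0015], 'effort': [0.0011, -56.6606, -5.8159, -27.9115, -0.0688, 0.0311, 0.0002], 'eef_pos': [0.1473, 0.6324, 0.2257], 'tcp_rot': [-0.0001, 0.1141, 0.9935, -0.0009], 'ft_force': [-1.0277, -0.5652, -0.0881], 'moment': [0.0633, 0.0196, 0.0442], 'finger_gap': 0.0914}
side {'K': [[587.639, 0.0, 321.782], [0.0, 587.639, 242.8907], [0.0, 0.0, 1.0]], 'dist': [-0.0722, 0.0, 0.0, 0.0, 0.0], 'R': [[0.8004, -0.5995, -0.0007], [-0.458, -0.6107, -0.646], [0.3868, 0.5174, -0.7633]], 't': [-0.5099, 0.2689, 1.4152]}
top {'K': [[464.6685, 0.0, 313.1333], [0.0, 464.6685, 236.1966], [0.0, 0.0, 1.0]], 'dist': [-0.0752, 0.0, 0.0, 0.0, 0.0], 'R': [[0.0042, -0.9998, 0.019], [-0.9996, -0.0048, -0.0274], [0.0275, -0.0189, -0.9994]], 't': [-0.0931, 0.5703, 1.4028]}
```

View pics/side0.png

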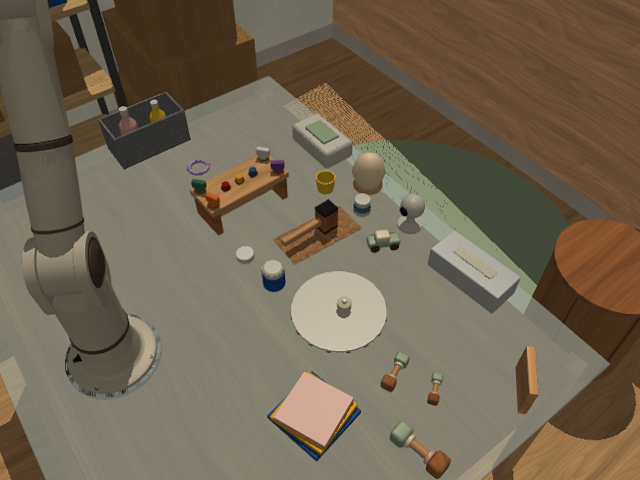

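View pics/top0.png

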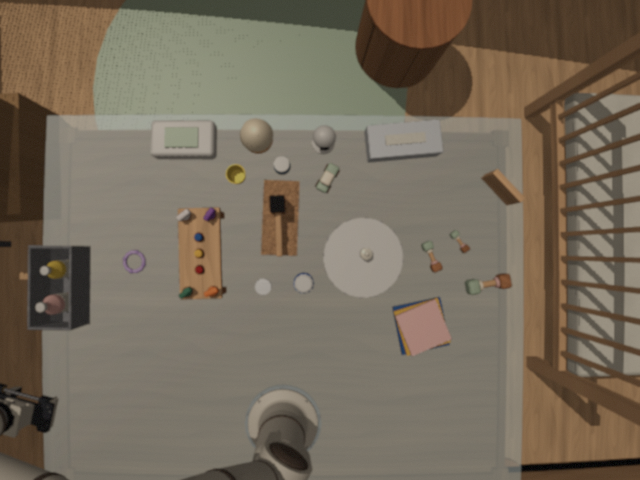

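```bash
cat > h.py <<'E'
import numpy as np,cv2
from rig import *
def ray(n,uv):
    c=camera_info(n);K,D,R,t=[np.array(c[k],float) for k in("K","dist","R","t")]
    p=cv2.undistortPoints(np.array(uv,float).reshape(-1,1,2),K,D).reshape(-1,2)
    d=np.c_[p,np.ones(len(p))]@R      # R^T d
    return -R.T@t,d
def plane(n,uv,z):
    o,d=ray(n,uv);return o+d*((z-o[2])/d[:,2])[:,None]
def proj(n,X):
    c=camera_info(n);return cv2.projectPoints(np.array(X,float).reshape(-1,1,3),cv2.Rodrigues(np.array(c["R"]))[0],np.array(c["t"]),np.array(c["K"]),np.array(c["dist"]))[0].reshape(-1,2)
def grab(tag):
    r={}
    for n in("side","top"):
        p,d=get_image(n);cv2.imwrite(f"pics/{n}{tag}.png",p[:,:,::-1]);np.save(f"pics/{n}{tag}_d.npy",d);r[n]=(p,d)
    return r
def crop(f,x0,y0,x1,y1,s,out):
    cv2.imwrite(out,cv2.resize(cv2.imread(f)[y0:y1,x0:x1],None,fx=s,fy=s,interpolation=cv2.INTER_CUBIC))
def yaw():
    q=state()["tcp_rot"];w,x,y,z=q
    return np.arctan2(2*(x*y+w*z),1-2*(y*y+z*z)) # world yaw of tool x
def to(xy,z,ya=None):
    """mm in tool axes, first shift, then spin to bring tool-x yaw to ya (mod pi)"""
    s=state();p=s["eef_pos"];a=yaw();d=np.array([xy[0],xy[1],z])-p
    tx=np.array([np.cos(a),np.sin(a),0]);ty=np.array([np.sin(a),-np.cos(a),0])
    r=[d@tx*1e3,d@ty*1e3,-d[2]*1e3]
    sp=None
    if ya is not None: sp=-((ya-a+np.pi/2)%np.pi-np.pi/2)
    print("shift",np.round(r,1),"spin",sp and round(sp,3),"j7",round(s["joint_pos"][6],2),"yaw",round(a,3),"pos",np.round(p,4),"t",s["clock"])
E
python3 - <<'E'
from h import *
crop("pics/top0.png",165,195,245,305,7,"pics/a.png")
crop("pics/side0.png",180,130,300,240,6,"pics/b.png")
E
```

```text
(no output)
```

View pics/a.png

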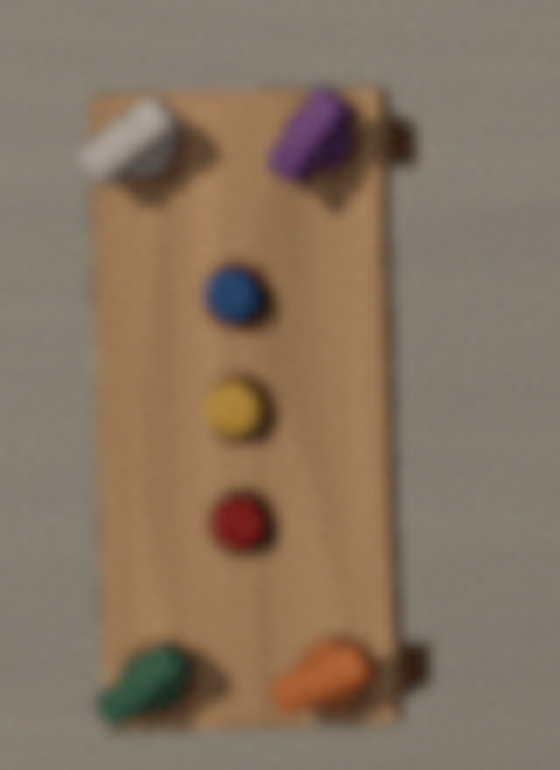

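View pics/b.png

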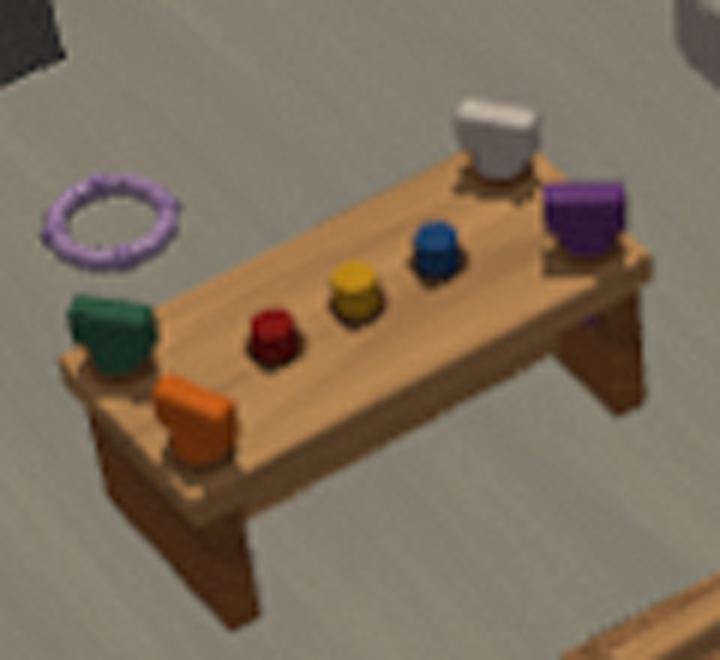

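```bash
cat >> h.py <<'E'
def cloud(n,d):
    v,u=np.mgrid[0:480,0:640];c=camera_info(n)
    p=cv2.undistortPoints(np.c_[u.ravel(),v.ravel()].astype(float).reshape(-1,1,2),np.array(c["K"]),np.array(c["dist"])).reshape(-1,2)
    P=np.c_[p,np.ones(len(p))]*d.reshape(-1,1)
    return ((P-np.array(c["t"]))@np.array(c["R"])).reshape(480,640,3)
def blob(m,n,z,box=None):
    """largest component of mask -> world rect on plane z"""
    m=m.astype(np.uint8)
    if box: b=np.zeros_like(m);b[box[1]:box[3],box[0]:box[2]]=1;m=m*b
    k,l,st,ce=cv2.connectedComponentsWithStats(m)
    i=1+np.argmax(st[1:,4]);v,u=np.where(l==i)
    W=plane(n,np.c_[u,v],z)[:,:2]
    r=cv2.minAreaRect((W*1000).astype(np.float32))
    return W.mean(0),r,ce[i],st[i,4]
E
python3 - <<'E'
from h import *
T=cv2.imread("pics/top0.png");S=cv2.imread("pics/side0.png")
H=cv2.cvtColor(T,cv2.COLOR_BGR2HSV);C=cloud("top",np.load("pics/top0_d.npy"));CS=cloud("side",np.load("pics/side0_d.npy"))
print("glass z",np.median(C[300:400,130:230,2]),"side",np.median(CS[290:380,170:240,2]),"deck",np.median(C[230:280,186:192,2]))
for nm,(u,v) in dict(red=(199.5,269.5),yel=(199,253.5),blu=(198.8,237.3)).items():
    print(nm,C[int(v),int(u)], )
for nm,(u,v) in dict(red=(226,186),yel=(239,179),blu=(253,171)).items(): print(nm,"side",CS[v,u])
reg=C[205:305,170:230];zz=reg[...,2]
m=(C[...,2]>.09)&(C[...,2]<.112);print("deck",blob(m,"top",.1,(165,195,245,310)))
# bolts
m=(C[...,2]>.124)
for nm,b in dict(green=(175,283,200,302),orange=(202,283,226,302),white=(172,205,195,225),purple=(198,203,222,225)).items():
    mm=np.zeros((480,640),bool);mm[b[1]:b[3],b[0]:b[2]]=1;mm&=m
    P=C[mm];x=P[:,:2]-P[:,:2].mean(0);w,V=np.linalg.eigh(x.T@x);a=np.arctan2(V[1,1],V[0,1])%np.pi
    print(nm,len(P),P.mean(0),P[:,2].max(),"yaw",a,blob(mm,"top",.136)[1])
E
```

```text
glass z 0.001094226479416096 side 0.000911325041892296 deck 0.1006476798577434
red [0.47434036 0.23072978 0.11694607]
yel [0.51916203 0.23021782 0.12097688]
blu [0.56400793 0.23495445 0.11456144]
red side [0.47215715 0.22271592 0.11513213]
yel side [0.51788015 0.22930336 0.11059449]
blu side [0.56392777 0.22734294 0.11686236]
deck (array([0.51922432, 0.23187405]), ((519.5691528320312, 232.5058135986328), (258.0123596191406, 120.82535552978516), 1.9458012580871582), array([200.12326656, 252.93559322]), np.int32(3245))
green 85 [0.41521658 0.25402847 0.18027542] 1.41936296097336 yaw 1.9315253425856538 ((411.503662109375, 264.80377197265625), (15.648780822753906, 39.1838493347168), 45.19390869140625)
orange 88 [0.41426491 0.19440082 0.13592263] 0.14228973544653015 yaw 2.006221603676881 ((414.1160888671875, 194.4753875732422), (15.737898826599121, 41.20318603515625), 24.721399307250977)
white 87 [0.62357338 0.2648842  0.16537034] 1.41936296097336 yaw 1.315307981987373 ((625.8788452148438, 272.7893371582031), (17.17331314086914, 37.97697067260742), 40.110042572021484)
purple 95 [0.62390799 0.19303599 0.17565258] 1.41936296097336 yaw 1.2401132914264075 ((627.0809936523438, 201.3636016845703), (17.806015014648438, 40.14054489135742), 54.94841766357422)
```

Run:
```python
from h import *
T=cv2.imread("pics/top0.png");C=cloud("top",np.load("pics/top0_d.npy"));S=cv2.imread("pics/side0.png")
z=C[245:330,28:92,2];print("box max",np.sort(z[(z<.5)])[-5:], C[325,88])
H=cv2.cvtColor(T,cv2.COLOR_BGR2HSV);hs=cv2.cvtColor(S,cv2.COLOR_BGR2HSV)
def rep(nm,m,zp,box): 
    c,r,px,a=blob(m,"top",zp,box);print(nm,np.round(c,4),np.round(r[0],1),np.round(r[1],1),round(r[2],1),px,a)
Z=C[...,2]
rep("tin",Z>.010,.02,(252,275,275,298)); rep("cup",Z>.06,.074,(288,268,320,298)); rep("teether",Z>.006,.006,(115,243,152,280))
rep("rattle",Z>.008,.016,(415,232,446,280))
rep("tt",(Z>.018)&(Z<.04),.028,(315,210,412,305)); rep("pot",Z>.05,.064,(350,240,380,270))
rep("mallet",Z>.06,.083,(265,190,295,220));rep("handle",(Z>.03)&(Z<.07),.054,(268,214,292,262))
rep("mat",(H[...,0]>5)&(H[...,0]<25)&(H[...,1]>60),.003,(255,172,306,264))
for nm,b in dict(tin=(252,275,275,298),cup=(288,268,320,298),pot=(350,240,380,270),mal=(265,190,295,220)).items(): print(nm,np.sort(Z[b[1]:b[3],b[0]:b[2]].ravel())[-20])
crop("pics/top0.png",245,165,325,305,5,"pics/a2.png");crop("pics/side0.png",370,340,460,480,5,"pics/b2.png")
to((.411,.265),.226,np.radians(135.2))
```

```text
box max [0.17093272 0.17096447 0.17116956 0.17133689 0.17291916] [0.29511926 0.59871146 0.00504454]
tin [0.4179 0.0601] [418.6  59.6] [45.  48.1] 0.3 [262.85238095 286.71904762] 210
cup [ 0.4319 -0.0625] [432.  -63.5] [54.9 52. ] 0.3 [303.64539007 283.54964539] 282
teether [0.4902 0.4571] [490.6 456.5] [68.2 70.1] 16.8 [133.62053571 261.73214286] 224
rattle [ 0.5114 -0.4508] [ 511.4 -451.1] [96.2 36.1] 23.1 [431.25362319 256.14492754] 276
tt [ 0.5064 -0.2394] [ 506.9 -240. ] [237.6 236.1] 28.6 [362.69618671 257.6801417 ] 4799
pot [ 0.5193 -0.2453] [ 519.3 -245.8] [32.2 32.3] 0.1 [366.31531532 253.4954955 ] 111
mallet [0.662 0.015] [662.2  15.2] [51.1 43.6] 4.0 [277.12546125 203.63837638] 271
handle [0.573  0.0116] [572.7  11.6] [123.9  18.6] 2.3 [278.65934066 234.84615385] 273
mat [0.6248 0.0102] [626.8  11.1] [112.6 233.9] 88.1 [280.16223507 218.40770713] 2595
tin 0.025159138804495242
cup 0.07837937124333079
pot 0.06257588240396086
mal 0.08775795520440337
shift [-3.401e+02 -2.981e+02 -2.000e-01] spin 0.553 j7 -0.21 yaw 2.913 pos [0.1474 0.6324 0.2258] t 0.1
```

View pics/a2.png

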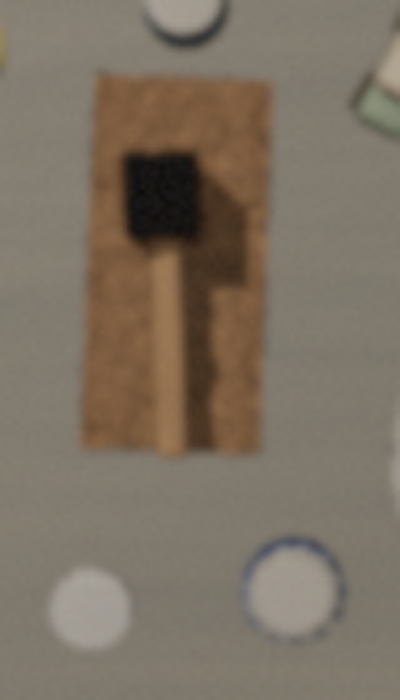

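View pics/b2.png

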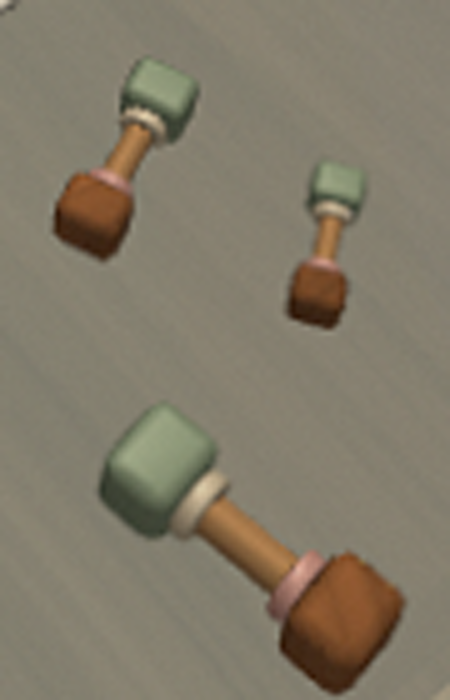

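Emit:
drive_tool(
  deltas=[
    [[-30, -26, 0, 0, 40], [-30, -26, 0, 0, 40], [-30, -26, 0, 0, 40], [-30, -26, 0, 0, 40], [-30, -26, 0, 0, 40]],
  ],
  newtons=25,
)

```text
clock: 0.52
eef_pos: [0.2646, 0.4704, 0.2262]
tcp_rot: [-0.0, 0.114, 0.993, -0.0]
ft_force: [1.1, -0.3, 0.4]
finger_gap: 0.063
```

Emit:
drive_tool(
  deltas=[
    [[-30, -26, 0, 0, 40], [-30, -26, 0, 0, 40], [-30, -26, 0, 0, 40], [-30, -26, 0, 0, 40], [-30, -26, 0, 0, 40]],
  ],
)

```text
clock: 0.93
eef_pos: [0.3812, 0.3098, 0.2266]
tcp_rot: [-0.0, 0.114, 0.993, -0.0]
ft_force: [0.6, -0.1, -0.5]
finger_gap: 0.0403
```

Emit:
drive_tool(
  deltas=[
    [[-30, -26, 0, 0, 40], [-10, -12, 0, 0, 40], [0, 0, 0, 0.12, 40], [0, 0, 0, 0.12, 40], [0, 0, 0, 0.12, 40]],
  ],
)

```text
clock: 1.35
eef_pos: [0.411, 0.2648, 0.2264]
tcp_rot: [-0.0, 0.294, 0.956, -0.0]
ft_force: [-1.1, -0.1, 0.5]
finger_gap: 0.0401
```

```bash
python3 -c "
from h import *
to((.411,.265),.226,np.radians(135.2));print(state()['joint_pos'])"
```

```text
shift [0.1 0.1 0.4] spin 0.186 j7 0.3 yaw 2.545 pos [0.411  0.2648 0.2264] t 1.35
[-0.43011247  0.19126085 -0.2211498   1.95053755  0.04923385  1.00566922
  0.30068972]
```

Emit:
drive_tool(
  deltas=[
    [[0, 0, 15, -0.12, 40], [0, 0, 15, -0.12, 40], [0, 0, 15, -0.12, 40], [0, 0, 15, -0.12, 40], [0, 0, 10, -0.12, 40]],
  ],
)

```text
clock: 1.77
eef_pos: [0.41, 0.2652, 0.1551]
tcp_rot: [-0.001, -0.009, 1.0, -0.001]
ft_force: [-1.5, -0.9, -0.5]
finger_gap: 0.0398
```

Emit:
drive_tool(
  deltas=[
    [[0, 0, 0, -0.12, 40], [0, 0, 0, -0.12, 40], [0, 0, 0, -0.12, 40], [0, 0, 0, -0.12, 40], [0, 0, 0, -0.12, 40]],
  ],
)

```text
clock: 2.18
eef_pos: [0.4106, 0.2655, 0.1563]
tcp_rot: [-0.0, -0.304, 0.953, -0.0]
ft_force: [0.2, 0.2, 0.9]
finger_gap: 0.0402
```

Emit:
drive_tool(
  deltas=[
    [[0, 0, 0, -0.12, 40], [0, 0, 0, -0.12, 40], [0, 0, 0, -0.12, 40], [0, 0, 0, -0.12, 40], [0, 0, 0, -0.12, 40]],
  ],
)

```text
clock: 2.6
eef_pos: [0.4107, 0.2655, 0.1564]
tcp_rot: [-0.0, -0.572, 0.82, 0.0]
ft_force: [0.1, 0.4, 0.2]
finger_gap: 0.0395
```

Emit:
drive_tool(
  deltas=[
    [[0, 0, 0, -0.12, 40], [0, 0, 0, -0.12, 40], [0, 0, 0, -0.12, 40], [0, 0, 0, -0.12, 40], [0, 0, 0, -0.12, 40]],
  ],
)

```text
clock: 3.02
eef_pos: [0.4107, 0.2655, 0.1564]
tcp_rot: [0.0, 0.789, -0.615, -0.0]
ft_force: [-0.2, 0.2, -0.5]
finger_gap: 0.0399
```

```bash
python3 -c "
from h import *
to((.411,.265),.110,np.radians(135.2));print(state()['joint_pos'])"
```

```text
shift [ 0.6 -0.2 46.4] spin -0.543 j7 2.53 yaw -1.324 pos [0.4107 0.2655 0.1564] t 3.0167
[-0.08856884  0.33713547 -0.63382939  2.00669817  0.25745202  0.87687824
  2.5259372 ]
```

```bash
python3 -c "
from h import *
to((.4133,.1938),.110,np.radians(114.7))"
```

```text
shift [70.2 14.9 46.4] spin -0.185 j7 2.53 yaw -1.324 pos [0.4107 0.2655 0.1564] t 3.0167
```

Emit:
drive_tool(
  deltas=[
    [[35, 7.5, 0, -0.02, 44], [35, 7.5, 0, 0, 44], [0, 0, 0, 0, 44]],
  ],
)

```text
clock: 3.27
eef_pos: [0.4143, 0.2004, 0.1549]
tcp_rot: [0.003, 0.789, -0.615, -0.0]
ft_force: [-0.0, -1.3, -0.4]
finger_gap: 0.044
```

```bash
python3 -c "
from h import *
to((.4133,.1938),.110,np.radians(114.7));print(state()['joint_pos'])"
```

```text
shift [ 6.1  2.6 44.9] spin -0.184 j7 2.57 yaw -1.324 pos [0.4143 0.2004 0.1549] t 3.2667
[ 0.22845369  0.34359609 -0.85783767  2.06348416  0.33776529  0.88355124
  2.56795884]
```

Emit:
drive_tool(
  deltas=[
    [[0, 0, 0, 0.1, 48], [6, 2.5, 0, 0, 48], [0, 0, 20, 0, 48], [0, 0, 0, 0, 48]],
  ],
)

```text
clock: 3.6
eef_pos: [0.4099, 0.2009, 0.1341]
tcp_rot: [0.003, 0.762, -0.648, -0.001]
ft_force: [-1.0, -0.1, -0.1]
finger_gap: 0.0483
```

```bash
python3 -c "
from h import *
to((.4133,.1938),.110,np.radians(114.7));print(state()['joint_pos'])"
```

```text
shift [ 7.6 -2.2 24.1] spin -0.271 j7 2.46 yaw -1.41 pos [0.4099 0.2009 0.1341] t 3.6
[ 0.18631596  0.36496401 -0.8155221   2.08948728  0.35732634  0.83425831
  2.45971986]
```

Emit:
drive_tool(
  deltas=[
    [[7.6, -2.2, -4, 0, 48], [0, 0, 0, 0, 48]],
  ],
)

```text
clock: 3.77
eef_pos: [0.4155, 0.1947, 0.1409]
tcp_rot: [0.001, 0.761, -0.648, -0.0]
ft_force: [-0.4, 0.3, 1.0]
finger_gap: 0.0482
```

```bash
python3 -c "
from h import *
to((.4133,.1938),.110,np.radians(114.7));print(state()['joint_pos'])"
```

```text
shift [ 0.5  2.3 30.9] spin -0.271 j7 2.49 yaw -1.411 pos [0.4155 0.1947 0.1409] t 3.7667
[ 0.21187791  0.35540771 -0.82379402  2.08215339  0.34855983  0.8452084
  2.48501309]
```

Emit:
drive_tool(
  deltas=[
    [[0.5, 2.3, 10, 0, 48], [0, 0, 10, 0, 48], [0, 0, 10, 0, 48], [0, 0, 0, 0, 48]],
  ],
)

```text
clock: 4.1
eef_pos: [0.411, 0.1937, 0.108]
tcp_rot: [0.002, 0.761, -0.649, -0.001]
ft_force: [-0.4, -0.8, -1.0]
finger_gap: 0.0482
```

```bash
python3 -c "
from h import *
to((.4133,.1938),.110,np.radians(114.7));print(state()['joint_pos'])"
```

```text
shift [ 0.3 -2.2 -2. ] spin -0.272 j7 2.43 yaw -1.412 pos [0.411  0.1937 0.108 ] t 4.1
[ 0.17238828  0.40739054 -0.78689337  2.1129047   0.40787147  0.78113638
  2.42969664]
```

Grip orange.

Emit:
drive_tool(
  deltas=[
    [[0.3, -2.2, -2, 0, 48], [0, 0, 0, 0, 10], [0, 0, 0, 0, 10], [0, 0, 0, 0, 10], [0, 0, 0, 0, 10]],
  ],
)

```text
clock: 4.52
eef_pos: [0.414, 0.1943, 0.1122]
tcp_rot: [0.002, 0.761, -0.649, -0.001]
ft_force: [-9.2, -0.5, 5.8]
finger_gap: 0.0258
```

```bash
python3 -c "
from h import *
to((.4133,.1938),.110,np.radians(2));print(state()['joint_pos'],state()['moment'],state()['ft_force'],state()['finger_gap'])"
```

```text
shift [0.4 0.8 2.2] spin -1.447 j7 2.44 yaw -1.412 pos [0.414  0.1943 0.1122] t 4.5167
[ 0.17675528  0.40367282 -0.79065954  2.10506331  0.40287109  0.78993164
  2.43549257] [-0.00346227  2.36680365 -0.01198581] [-9.2231527  -0.53228831  5.7757115 ] 0.025778865352795992
```

Emit:
drive_tool(
  deltas=[
    [[0, 0, 0, 0, 10], [0, 0, 0, 0, 10]],
  ],
)

```text
clock: 4.68
eef_pos: [0.4135, 0.1943, 0.1122]
tcp_rot: [0.002, 0.761, -0.649, -0.001]
ft_force: [-5.1, 0.4, 5.3]
finger_gap: 0.0234
```

```bash
python3 -c "
from h import *
grab('1');crop('pics/side1.png',170,110,330,230,5,'pics/c.png')
to((.4133,.1938),.110,np.radians(2));print(state()['joint_pos'],state()['moment'],state()['ft_force'],state()['finger_gap'])"
```

```text
shift [0.4 0.3 2.2] spin -1.447 j7 2.44 yaw -1.412 pos [0.4135 0.1943 0.1122] t 4.7833
[ 0.17664724  0.40335531 -0.79105084  2.10566595  0.40270316  0.79034768
  2.4354546 ] [-0.06025866  1.30902492  0.02791576] [-5.0953636   0.51116133  4.75112079] 0.02378033473162313
```

View pics/c.png

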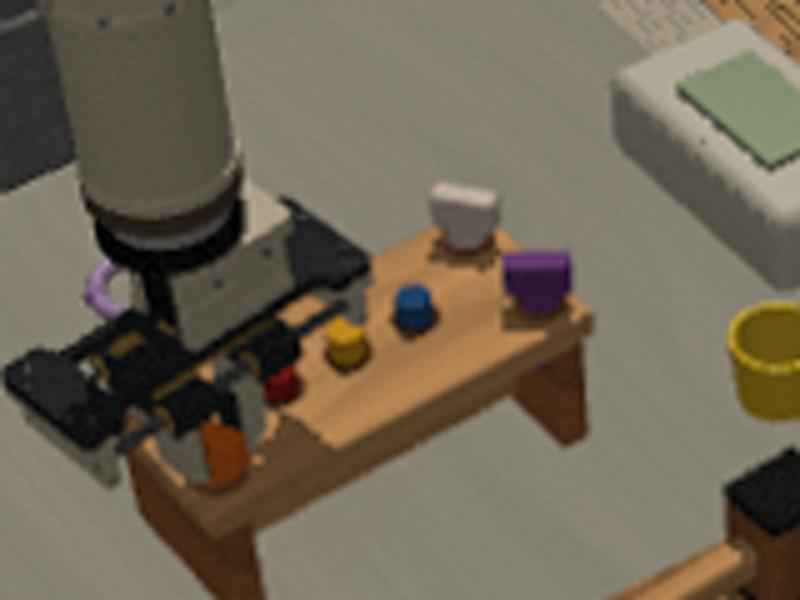

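Emit:
drive_tool(
  deltas=[
    [[0, 0, 0, 0.12, 10], [0, 0, 0, 0.12, 10], [0, 0, 0, 0.12, 10], [0, 0, 0, 0.12, 10], [0, 0, 0, 0, 10]],
  ],
  newtons=40,
)

```text
clock: 5.2
eef_pos: [0.4131, 0.1944, 0.1122]
tcp_rot: [-0.002, -0.583, 0.813, 0.0]
ft_force: [-5.9, 0.2, 6.8]
finger_gap: 0.0227
```

```bash
python3 -c "
from h import *
to((.4133,.1938),.110,np.radians(2));print(state()['joint_pos'],state()['moment'],state()['ft_force'],state()['finger_gap'])"
```

```text
shift [ 0.5 -0.3  2.2] spin 1.209 j7 2.01 yaw -1.898 pos [0.4131 0.1944 0.1122] t 5.2
[ 0.08661951  0.37248925 -0.68025272  2.10842438  0.33377682  0.77119608
  2.0105045 ] [ 0.07891742  1.47110018 -0.11429212] [-5.93840251  0.21910446  6.76252889] 0.022747174067524672
```

Emit:
drive_tool(
  deltas=[
    [[0, 0, -6, 0, 10], [0, 0, 0, 0, 10]],
  ],
)

```text
clock: 5.37
eef_pos: [0.413, 0.1939, 0.1172]
tcp_rot: [-0.002, -0.585, 0.811, 0.001]
ft_force: [-3.7, 0.9, -9.2]
finger_gap: 0.0159
```

```bash
python3 -c "
from h import *
to((.4133,.1938),.110,np.radians(2));print(state()['moment'],state()['ft_force'],state()['finger_gap'])"
```

```text
shift [ 0.  -0.3  7.2] spin 1.216 j7 2.03 yaw -1.891 pos [0.413  0.1939 0.1172] t 5.3667
[0.24493932 0.77403793 0.04083424] [-3.7038314   0.86304795 -9.19114214] 0.01587679600956049
```

Emit:
drive_tool(
  deltas=[
    [[0, 0, 0.5, 0.12, 10], [0, 0, 0, 0.12, 10], [0, 0, 0, 0.12, 10], [0, 0, 0, 0.12, 10], [0, 0, 0, 0.12, 10]],
  ],
)

```text
clock: 5.78
eef_pos: [0.4125, 0.1943, 0.1171]
tcp_rot: [-0.003, -0.317, 0.948, 0.0]
ft_force: [-7.0, 1.1, -1.9]
finger_gap: 0.0159
```

Emit:
drive_tool(
  deltas=[
    [[0, 0, 0, 0.12, 10], [0, 0, 0, 0.12, 10], [0, 0, 0, 0.12, 10], [0, 0, 0, 0.12, 10], [0, 0, 0, 0.12, 10]],
  ],
)

```text
clock: 6.2
eef_pos: [0.4123, 0.1949, 0.1172]
tcp_rot: [-0.003, -0.023, 1.0, -0.001]
ft_force: [-6.3, 2.3, -1.7]
finger_gap: 0.0159
```

```bash
python3 -c "
from h import *
to((.4133,.1938),.110,np.radians(2));print(state()['joint_pos'],state()['moment'],state()['ft_force'],state()['finger_gap'])"
```

```text
shift [-0.9 -1.2  7.2] spin 0.01 j7 0.94 yaw -3.096 pos [0.4123 0.1949 0.1172] t 6.2
[-0.12049329  0.31760981 -0.43431925  2.11144812  0.18995596  0.75509029
  0.94065132] [0.57457686 1.46803334 0.08501027] [-6.33765199  2.27296338 -1.68569383] 0.0159455024900086
```

Push a bit to the stop, then open and rise.

Emit:
drive_tool(
  deltas=[
    [[0, 0, 0, 0.06, 10], [0, 0, 0, 0, 10], [0, 0, 0, 0, 36], [0, 0, 0, 0, 40], [0, 0, -20, 0, 40]],
  ],
)

```text
clock: 6.62
eef_pos: [0.4139, 0.1935, 0.1359]
tcp_rot: [-0.003, 0.005, 1.0, -0.001]
ft_force: [0.0, 0.2, -0.2]
finger_gap: 0.0311
```

Emit:
drive_tool(
  deltas=[
    [[0, 0, -25, 0, 40]],
  ],
)

```text
clock: 6.7
eef_pos: [0.4145, 0.1938, 0.1623]
tcp_rot: [-0.002, 0.005, 1.0, -0.001]
ft_force: [1.0, -0.1, -0.2]
finger_gap: 0.037
```

```bash
python3 -c "
from h import *
to((.411,.265),.155,np.radians(135.2));print(state()['joint_pos'],state()['moment'],state()['ft_force'],state()['finger_gap'])"
```

```text
shift [ 4.3 71.1  7.3] spin 0.771 j7 0.94 yaw 3.131 pos [0.4145 0.1938 0.1623] t 6.7
[-0.10294455  0.24292073 -0.44170075  2.07448456  0.13544675  0.8553918
  0.93730317] [ 0.045856   -0.02168367  0.06459552] [ 0.96884817 -0.06870741 -0.16786139] 0.03700586789978464
```

Emit:
drive_tool(
  deltas=[
    [[2, 35.5, 0, 0, 40], [2, 35.5, 0, 0, 40], [0, 0, 0, 0.12, 40], [0, 0, 0, 0.12, 40], [0, 0, 0, 0.12, 40]],
  ],
)

```text
clock: 7.12
eef_pos: [0.4128, 0.2665, 0.1634]
tcp_rot: [0.0, 0.187, 0.982, 0.0]
ft_force: [-1.1, -0.5, -0.7]
finger_gap: 0.0401
```

Emit:
drive_tool(
  deltas=[
    [[0, 0, 0, 0.12, 40], [0, 0, 0, 0.12, 40], [0, 0, 0, 0.12, 40], [0, 0, 0, 0.05, 40]],
  ],
)

```text
clock: 7.45
eef_pos: [0.4131, 0.2658, 0.1634]
tcp_rot: [0.0, 0.384, 0.924, 0.0]
ft_force: [-0.1, 0.4, -0.5]
finger_gap: 0.0401
```

```bash
python3 -c "
from h import *
to((.411,.265),.118,np.radians(135.2))"
```

```text
shift [ 0.9 -2.  45.4] spin -0.005 j7 0.05 yaw 2.354 pos [0.4131 0.2658 0.1634] t 7.45
```

Emit:
drive_tool(
  deltas=[
    [[1, -2, 15, 0, 40], [0, 0, 30, 0, 40], [0, 0, 0, 0, 10], [0, 0, 0, 0, 10], [0, 0, 0, 0, 10]],
  ],
)

```text
clock: 7.87
eef_pos: [0.4104, 0.2652, 0.1187]
tcp_rot: [-0.0, 0.381, 0.925, -0.0]
ft_force: [0.3, 0.8, 1.2]
finger_gap: 0.0245
```

Emit:
drive_tool(
  deltas=[
    [[0, 0, 0, 0, 10], [0, 0, 0, 0.12, 10], [0, 0, 0, 0.12, 10], [0, 0, 0, 0.12, 10], [0, 0, 0, 0.12, 10]],
  ],
)

```text
clock: 8.28
eef_pos: [0.4111, 0.266, 0.1192]
tcp_rot: [0.0, 0.592, 0.806, 0.001]
ft_force: [2.0, 2.0, -3.0]
finger_gap: 0.0156
```

```bash
python3 -c "
from h import *
to((.411,.265),.118,np.radians(2));print(state()['joint_pos'],state()['moment'],state()['ft_force'],state()['finger_gap'])"
```

```text
shift [-0.9 -0.4  1.2] spin -1.301 j7 -0.42 yaw 1.875 pos [0.4111 0.266  0.1192] t 8.2833
[-0.44217046  0.34030176 -0.21831134  2.04605812  0.10399053  0.76296657
 -0.41891267] [ 0.18411768 -0.19799252  0.07170023] [ 1.964878    1.97537342 -3.00355845] 0.015603976918567956
```

Emit:
drive_tool(
  deltas=[
    [[0, 0, 0, 0.12, 10], [0, 0, 0, 0.12, 10], [0, 0, 0, 0.12, 10], [0, 0, 0, 0.12, 10], [0, 0, 0, 0.12, 10]],
  ],
)

```text
clock: 8.7
eef_pos: [0.4105, 0.266, 0.1192]
tcp_rot: [-0.0, 0.803, 0.595, 0.001]
ft_force: [0.5, 0.9, -0.1]
finger_gap: 0.0157
```

Emit:
drive_tool(
  deltas=[
    [[0, 0, 0, 0.12, 10], [0, 0, 0, 0.12, 10], [0, 0, 0, 0.12, 10], [0, 0, 0, 0.12, 10], [0, 0, 0, 0.12, 10]],
  ],
)

```text
clock: 9.12
eef_pos: [0.41, 0.2663, 0.1192]
tcp_rot: [-0.001, 0.943, 0.332, 0.0]
ft_force: [-1.2, 1.6, 1.4]
finger_gap: 0.0158
```

Emit:
drive_tool(
  deltas=[
    [[0, 0, 0, 0.12, 10], [0, 0, 0, 0.12, 10], [0, 0, 0, 0.12, 10], [0, 0, 0, 0.12, 10], [0, 0, 0, 0.1, 10]],
  ],
)

```text
clock: 9.53
eef_pos: [0.4099, 0.2668, 0.1192]
tcp_rot: [-0.001, 0.999, 0.048, -0.0]
ft_force: [-1.3, 2.3, 0.5]
finger_gap: 0.0159
```

```bash
python3 -c "
from h import *
to((.411,.265),.118,np.radians(2));print(state()['joint_pos'],state()['moment'],state()['ft_force'],state()['finger_gap'])"
```

```text
shift [0.9 1.9 1.2] spin 0.061 j7 -2.04 yaw 0.096 pos [0.4099 0.2668 0.1192] t 9.5333
[-0.75293919  0.33206041  0.14380905  2.05691354 -0.07167687  0.75562308
 -2.03917433] [0.4905699  0.48844073 0.10791475] [-1.285848    2.27090781  0.51160474] 0.01585675817117615
```

Emit:
drive_tool(
  deltas=[
    [[0, 0, 0, 0.11, 10], [0, 0, 0, 0, 10], [0, 0, 0, 0, 36], [0, 0, 0, 0, 40], [0, 0, -20, 0, 40]],
  ],
)

```text
clock: 9.95
eef_pos: [0.4078, 0.2629, 0.1353]
tcp_rot: [0.002, 1.0, -0.004, -0.003]
ft_force: [-0.1, 0.1, -0.7]
finger_gap: 0.0312
```

Emit:
drive_tool(
  deltas=[
    [[0, 0, -25, 0, 40], [0, 0, 0, -0.05, 40]],
  ],
)

```text
clock: 10.12
eef_pos: [0.4126, 0.2655, 0.1665]
tcp_rot: [-0.001, 1.0, 0.021, 0.002]
ft_force: [0.7, 0.3, 0.2]
finger_gap: 0.0391
```

```bash
python3 -c "
from h import *
to((.626,.2726),.155,np.radians(130.1))"
```

```text
shift [213.6   1.7  11.5] spin 0.912 j7 -2.1 yaw 0.041 pos [0.4126 0.2655 0.1665] t 10.1167
```

Emit:
drive_tool(
  deltas=[
    [[40, 0.5, 0, 0, 40], [40, 0.5, 0, 0, 40], [40, 0.5, 0, 0, 40], [40, 0, 0, 0, 40], [40, 0, 0, 0, 40]],
  ],
)

```text
clock: 10.53
eef_pos: [0.6118, 0.2703, 0.1623]
tcp_rot: [0.0, 1.0, 0.021, -0.001]
ft_force: [0.9, 0.9, -0.2]
finger_gap: 0.0396
```

Emit:
drive_tool(
  deltas=[
    [[13, 0, 0, 0, 40], [0, 0, 0, -0.12, 40], [0, 0, 0, -0.12, 40], [0, 0, 0, -0.12, 40], [0, 0, 0, -0.12, 40]],
  ],
)

```text
clock: 10.95
eef_pos: [0.623, 0.2707, 0.1618]
tcp_rot: [0.0, 0.965, 0.261, -0.001]
ft_force: [0.2, 0.1, -0.1]
finger_gap: 0.04
```

Emit:
drive_tool(
  deltas=[
    [[0, 0, 0, -0.12, 40], [0, 0, 0, -0.12, 40], [0, 0, 0, -0.12, 40], [0, 0, 0, -0.12, 40], [0, 0, 0, -0.12, 40]],
  ],
)

```text
clock: 11.37
eef_pos: [0.623, 0.2707, 0.1621]
tcp_rot: [0.0, 0.845, 0.534, -0.001]
ft_force: [0.3, -0.5, -0.1]
finger_gap: 0.0398
```

Emit:
drive_tool(
  deltas=[
    [[0, 0, 0, -0.12, 40], [0, 0, 0, -0.12, 40], [0, 0, 0, -0.12, 40], [0, 0, 0, -0.12, 40], [0, 0, 0, -0.12, 40]],
  ],
)

```text
clock: 11.78
eef_pos: [0.623, 0.2707, 0.1621]
tcp_rot: [-0.0, 0.65, 0.76, -0.001]
ft_force: [-0.2, 0.7, -0.5]
finger_gap: 0.0399
```

Emit:
drive_tool(
  deltas=[
    [[0, 0, 0, -0.12, 40], [0, 0, 0, -0.12, 40], [0, 0, 0, -0.12, 40], [0, 0, 0, -0.12, 40]],
  ],
)

```text
clock: 12.12
eef_pos: [0.623, 0.2707, 0.1621]
tcp_rot: [-0.0, 0.45, 0.893, -0.001]
ft_force: [0.8, -0.9, -0.5]
finger_gap: 0.0403
```

```bash
python3 -c "
from h import *
to((.626,.2726),.118,np.radians(130.1))"
```

```text
shift [-0.2  3.5 44.1] spin -0.063 j7 0.05 yaw 2.207 pos [0.623  0.2707 0.1621] t 12.1167
```

Emit:
drive_tool(
  deltas=[
    [[0, 3.5, 10, -0.06, 40], [0, 0, 34, 0, 40], [0, 0, 0, 0, 10], [0, 0, 0, 0, 10], [0, 0, 0, 0, 10]],
  ],
)

```text
clock: 12.53
eef_pos: [0.6256, 0.2736, 0.1188]
tcp_rot: [-0.001, 0.426, 0.905, -0.001]
ft_force: [0.9, -0.6, 0.3]
finger_gap: 0.0241
```

Emit:
drive_tool(
  deltas=[
    [[0, 0, 0, 0, 10], [0, 0, 0, 0.12, 10], [0, 0, 0, 0.12, 10], [0, 0, 0, 0.12, 10], [0, 0, 0, 0.12, 10]],
  ],
)

```text
clock: 12.95
eef_pos: [0.6266, 0.2746, 0.12]
tcp_rot: [0.0, 0.631, 0.776, 0.001]
ft_force: [2.5, 1.0, -3.3]
finger_gap: 0.0158
```

```bash
python3 -c "
from h import *
to((.626,.2726),.118,np.radians(2));print(state()['joint_pos'],state()['moment'],state()['ft_force'],state()['finger_gap'])"
```

```text
shift [-1.9 -1.   2. ] spin -1.401 j7 -0.34 yaw 1.776 pos [0.6266 0.2746 0.12  ] t 12.95
[-0.32868968  0.63843159 -0.17993739  1.54889622  0.13010763  0.96433902
 -0.34325505] [ 0.11065016 -0.50642648  0.03171079] [ 2.46901027  1.03583027 -3.31810038] 0.015767502023539697
```

1.74 rad to go.

Emit:
drive_tool(
  deltas=[
    [[0, 0, 0, 0.12, 10], [0, 0, 0, 0.12, 10], [0, 0, 0, 0.12, 10], [0, 0, 0, 0.12, 10], [0, 0, 0, 0.12, 10]],
  ],
)

```text
clock: 13.37
eef_pos: [0.6268, 0.2746, 0.12]
tcp_rot: [0.0, 0.832, 0.555, 0.001]
ft_force: [3.7, 0.9, -4.4]
finger_gap: 0.0153
```

Emit:
drive_tool(
  deltas=[
    [[0, 0, 0, 0.12, 10], [0, 0, 0, 0.12, 10], [0, 0, 0, 0.12, 10], [0, 0, 0, 0.12, 10], [0, 0, 0, 0.12, 10]],
  ],
)

```text
clock: 13.78
eef_pos: [0.6271, 0.2745, 0.12]
tcp_rot: [-0.0, 0.959, 0.284, 0.001]
ft_force: [3.6, -0.9, -5.1]
finger_gap: 0.0156
```

Emit:
drive_tool(
  deltas=[
    [[0, 0, 0, 0.12, 10], [0, 0, 0, 0.12, 10], [0, 0, 0, 0.12, 10], [0, 0, 0, 0.12, 10], [0, 0, 0, 0.1, 10]],
  ],
)

```text
clock: 14.2
eef_pos: [0.6271, 0.2742, 0.12]
tcp_rot: [-0.0, 1.0, -0.002, 0.001]
ft_force: [4.6, -1.0, -4.1]
finger_gap: 0.0155
```

Emit:
drive_tool(
  deltas=[
    [[0, 0, 0, 0.02, 10], [0, 0, 0, 0, 10]],
  ],
)

```text
clock: 14.37
eef_pos: [0.6271, 0.2742, 0.12]
tcp_rot: [0.0, 1.0, -0.008, 0.001]
ft_force: [5.0, -1.2, -1.1]
finger_gap: 0.0156
```

```bash
python3 -c "
from h import *
to((.626,.2726),.118,np.radians(2));print(state()['joint_pos'],state()['moment'],state()['ft_force'],state()['finger_gap'])"
```

```text
shift [-1.1  1.7  2. ] spin -0.051 j7 -1.91 yaw -0.016 pos [0.6271 0.2742 0.12  ] t 14.3667
[-0.61778348  0.64158724  0.24161493  1.56049689 -0.17436537  0.95847924
 -1.90888947] [-0.26847183 -0.94771963  0.84454715] [ 4.99298171 -1.15778459 -1.08743877] 0.015564852096515222
```

Emit:
drive_tool(
  deltas=[
    [[0, 0, 0, 0, 36], [0, 0, 0, 0, 40], [0, 0, -20, 0, 40], [0, 0, -25, -0.12, 40], [0, 0, 0, -0.12, 40]],
  ],
)

```text
clock: 14.78
eef_pos: [0.6271, 0.2757, 0.1683]
tcp_rot: [-0.001, 0.994, 0.114, 0.002]
ft_force: [0.7, -0.2, 1.4]
finger_gap: 0.0393
```

Emit:
drive_tool(
  deltas=[
    [[0, 0, 0, -0.12, 40], [0, 0, 0, -0.12, 40], [0, 0, 0, -0.12, 40], [0, 0, 0, -0.12, 40], [0, 0, 0, -0.12, 40]],
  ],
)

```text
clock: 15.2
eef_pos: [0.6242, 0.2745, 0.1633]
tcp_rot: [-0.001, 0.915, 0.402, -0.002]
ft_force: [0.2, -0.5, 0.9]
finger_gap: 0.0398
```

Emit:
drive_tool(
  deltas=[
    [[0, 0, 0, -0.12, 40], [0, 0, 0, -0.12, 40], [0, 0, 0, -0.12, 40], [0, 0, 0, -0.12, 40], [0, 0, 0, -0.12, 40]],
  ],
)

```text
clock: 15.62
eef_pos: [0.6242, 0.2744, 0.1633]
tcp_rot: [-0.001, 0.756, 0.655, -0.001]
ft_force: [-0.0, 0.2, 0.3]
finger_gap: 0.04
```

Emit:
drive_tool(
  deltas=[
    [[0, 0, 0, -0.12, 40], [0, 0, 0, -0.12, 40], [0, 0, 0, -0.12, 40], [0, 0, 0, -0.12, 40], [0, 0, 0, -0.12, 40]],
  ],
)

```text
clock: 16.03
eef_pos: [0.6243, 0.2744, 0.1634]
tcp_rot: [-0.001, 0.528, 0.849, -0.001]
ft_force: [-0.4, -0.6, -0.2]
finger_gap: 0.0401
```

Emit:
drive_tool(
  deltas=[
    [[0, 0, 0, -0.12, 40], [0, 0, 0, -0.12, 40], [0, 0, 0, -0.12, 40], [0, 0, 0, -0.12, 40]],
  ],
)

```text
clock: 16.37
eef_pos: [0.6243, 0.2743, 0.1634]
tcp_rot: [-0.002, 0.311, 0.95, -0.001]
ft_force: [-0.1, 0.5, 0.8]
finger_gap: 0.0395
```

```bash
python3 -c "
from h import *
to((.628,.2008),.118,np.radians(144.9))"
```

```text
shift [-46.5 -57.1  45.4] spin -0.021 j7 0.33 yaw 2.508 pos [0.6243 0.2743 0.1634] t 16.3667
```

Emit:
drive_tool(
  deltas=[
    [[-23, -28.5, 0, -0.02, 40], [-23.5, -28.5, 0, 0, 40], [0, 0, 0, 0, 40]],
  ],
)

```text
clock: 16.62
eef_pos: [0.6304, 0.1899, 0.1629]
tcp_rot: [-0.0, 0.309, 0.951, -0.004]
ft_force: [0.6, -4.1, 0.2]
finger_gap: 0.0399
```

```bash
python3 -c "
from h import *
to((.628,.2008),.118,np.radians(144.9))"
```

```text
shift [ 8.4  7.4 44.9] spin -0.016 j7 0.46 yaw 2.513 pos [0.6304 0.1899 0.1629] t 16.6167
```

Emit:
drive_tool(
  deltas=[
    [[0, 0, 0, 0, 40]],
  ],
)

```text
clock: 16.7
eef_pos: [0.6295, 0.1964, 0.1633]
tcp_rot: [-0.001, 0.308, 0.951, -0.002]
ft_force: [-0.3, 0.8, -0.1]
finger_gap: 0.0398
```

```bash
python3 -c "
from h import *
to((.628,.2008),.118,np.radians(144.9))"
```

```text
shift [ 3.8  2.7 45.3] spin -0.013 j7 0.45 yaw 2.516 pos [0.6295 0.1964 0.1633] t 16.7
```

Transient overshoot; settle one more while descending partly.

Emit:
drive_tool(
  deltas=[
    [[0, 0, 12, -0.02, 40], [0, 0, 0, 0, 40]],
  ],
)

```text
clock: 16.87
eef_pos: [0.6273, 0.202, 0.1492]
tcp_rot: [-0.002, 0.294, 0.956, -0.001]
ft_force: [-1.2, 0.9, -0.9]
finger_gap: 0.0398
```

```bash
python3 -c "
from h import *
to((.628,.2008),.118,np.radians(144.9))"
```

```text
shift [-1.2 -0.6 31.2] spin 0.016 j7 0.47 yaw 2.545 pos [0.6273 0.202  0.1492] t 16.8667
```

Emit:
drive_tool(
  deltas=[
    [[0, 0, 31, 0, 40], [0, 0, 0, 0, 10], [0, 0, 0, 0, 10], [0, 0, 0, 0, 10], [0, 0, 0, 0, 10]],
  ],
)

```text
clock: 17.28
eef_pos: [0.6296, 0.2017, 0.1214]
tcp_rot: [-0.0, 0.295, 0.955, -0.0]
ft_force: [0.5, 0.3, -0.1]
finger_gap: 0.0179
```

Emit:
drive_tool(
  deltas=[
    [[0, 0, 0, 0.12, 10], [0, 0, 0, 0.12, 10], [0, 0, 0, 0.12, 10], [0, 0, 0, 0.12, 10], [0, 0, 0, 0.12, 10]],
  ],
)

```text
clock: 17.7
eef_pos: [0.6295, 0.2014, 0.1215]
tcp_rot: [-0.0, 0.567, 0.824, -0.0]
ft_force: [-0.4, -0.4, -1.3]
finger_gap: 0.0159
```

Emit:
drive_tool(
  deltas=[
    [[0, 0, 0, 0.12, 10], [0, 0, 0, 0.12, 10], [0, 0, 0, 0.12, 10], [0, 0, 0, 0.12, 10], [0, 0, 0, 0.12, 10]],
  ],
)

```text
clock: 18.12
eef_pos: [0.629, 0.2014, 0.1214]
tcp_rot: [-0.001, 0.785, 0.619, -0.001]
ft_force: [-2.0, -0.7, -0.6]
finger_gap: 0.0158
```

Emit:
drive_tool(
  deltas=[
    [[0, 0, 0, 0.12, 10], [0, 0, 0, 0.12, 10], [0, 0, 0, 0.12, 10], [0, 0, 0, 0.12, 10], [0, 0, 0, 0.12, 10]],
  ],
)

```text
clock: 18.53
eef_pos: [0.6286, 0.2016, 0.1215]
tcp_rot: [-0.001, 0.933, 0.36, -0.001]
ft_force: [-2.4, -0.2, 0.3]
finger_gap: 0.0158
```

```bash
python3 -c "
from h import *
to((.628,.2008),.118,np.radians(2));print(state()['joint_pos'],state()['moment'],state()['ft_force'],state()['finger_gap'])"
```

```text
shift [-1.   0.2  3.5] spin 0.701 j7 -1.13 yaw 0.736 pos [0.6286 0.2016 0.1215] t 18.5333
[-0.42844275  0.59447208  0.10974008  1.62017619 -0.07802673  0.93330407
 -1.12523432] [-0.06158201  0.74318113  0.04295456] [-2.38502335 -0.21976427  0.2730364 ] 0.015804285796116296
```

Emit:
drive_tool(
  deltas=[
    [[0, 0, 0, 0.12, 10], [0, 0, 0, 0.12, 10], [0, 0, 0, 0.12, 10], [0, 0, 0, 0.12, 10], [0, 0, 0, 0.12, 10]],
  ],
)

```text
clock: 18.95
eef_pos: [0.6284, 0.2021, 0.1215]
tcp_rot: [-0.001, 0.998, 0.068, -0.001]
ft_force: [-3.5, -0.3, 1.0]
finger_gap: 0.0159
```

Emit:
drive_tool(
  deltas=[
    [[0, 0, 0, 0.12, 10], [0, 0, 0, 0.03, 10], [0, 0, 0, 0, 10]],
  ],
)

```text
clock: 19.2
eef_pos: [0.6284, 0.2022, 0.1214]
tcp_rot: [-0.0, 1.0, -0.003, -0.001]
ft_force: [-3.4, -0.7, 3.1]
finger_gap: 0.0153
```

```bash
python3 -c "
from h import *
to((.628,.2008),.118,np.radians(2));print(state()['joint_pos'],state()['moment'],state()['ft_force'],state()['finger_gap'])"
```

```text
shift [-0.4  1.4  3.4] spin -0.042 j7 -1.77 yaw -0.007 pos [0.6284 0.2022 0.1214] t 19.2
[-0.55364986  0.60770218  0.28615162  1.6249474  -0.20238054  0.940375
 -1.77343673] [0.03077096 1.10083171 0.75889107] [-3.4073734  -0.74151072  3.1231729 ] 0.015340429461318372
```

Emit:
drive_tool(
  deltas=[
    [[0, 0, 0, 0, 36], [0, 0, 0, 0, 40], [0, 0, -20, 0, 60], [0, 0, -30, 0, 70], [0, 0, -30, 0, 80]],
  ],
)

```text
clock: 19.62
eef_pos: [0.6291, 0.2001, 0.2004]
tcp_rot: [0.001, 1.0, -0.005, -0.002]
ft_force: [1.0, 0.6, 0.1]
finger_gap: 0.0444
```

Emit:
drive_tool(
  deltas=[
    [[0, 40, 0, 0, 80], [0, 40, 0, 0, 80], [0, 40, 0, 0, 80], [0, 30, 0, 0, 80], [0, 0, 0, 0, 80]],
  ],
)

```text
clock: 20.03
eef_pos: [0.6286, 0.0394, 0.2015]
tcp_rot: [0.003, 1.0, -0.01, 0.0]
ft_force: [-0.3, -1.5, 0.9]
finger_gap: 0.0769
```

Run:
```python
from h import *
r=grab('2');crop('pics/side2.png',170,110,330,230,5,'pics/c.png')
C=cloud("top",r["top"][1]);m=(C[...,2]>.124)&(C[...,2]<.145)
for nm,b in dict(green=(175,280,200,302),orange=(202,280,226,302),white=(172,203,195,227),purple=(198,203,222,227)).items():
    rr=blob(m,"top",.136,b);print(nm,rr[1])
to((.6625,.015),.15,np.radians(2.7))
```

```text
green ((411.3238830566406, 265.69757080078125), (39.152183532714844, 15.680709838867188), 5.176936149597168)Traceback (most recent call last):
  File "<stdin>", line 5, in <module>
  File "h.py", line 40, in blob
    i=1+np.argmax(st[1:,4]);v,u=np.where(l==i)
        ~~~~~~~~~^^^^^^^^^^
    return _wrapfunc(a, 'argmax', axis=axis, out=out, **kwds)
    return bound(*args, **kwds)
ValueError: attempt to get argmax of an empty sequence
```

View pics/c.png

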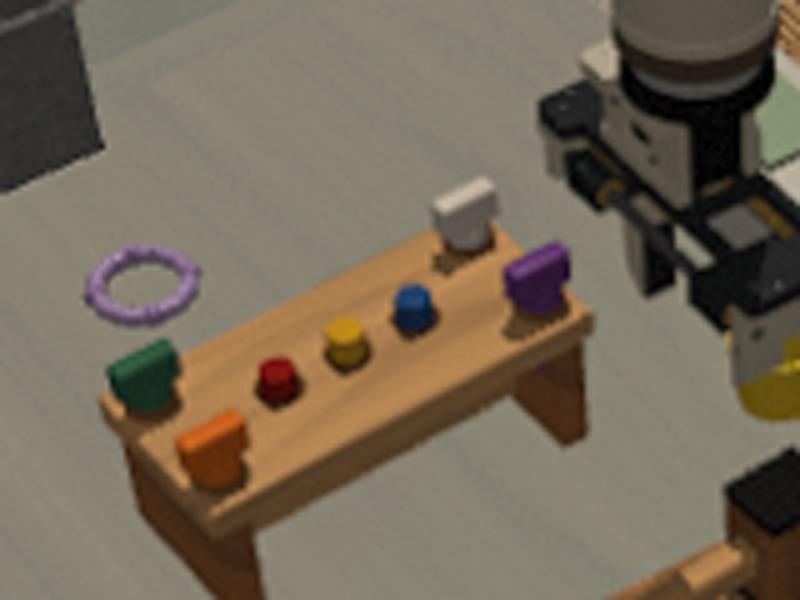

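Run:
```python
from h import *
to((.6625,.015),.045,np.radians(2.7))
```

```text
shift [ 34.3  32.4 156. ] spin -0.061 j7 -1.56 yaw -0.014 pos [0.6287 0.0478 0.201 ] t 20.1333
```

Emit:
drive_tool(
  deltas=[
    [[34, 32, 0, 0, 80], [0, 0, 0, -0.06, 80], [0, 0, 30, 0, 80], [0, 0, 0, 0, 80], [0, 0, 0, 0, 80]],
  ],
)

```text
clock: 20.55
eef_pos: [0.6565, 0.0239, 0.1685]
tcp_rot: [-0.0, 1.0, 0.027, -0.003]
ft_force: [-0.7, 0.6, 0.1]
finger_gap: 0.0799
```

Run:
```python
from h import *
to((.6625,.015),.045,np.radians(2.7))
```

```text
shift [  5.6   9.2 123.5] spin 0.006 j7 -1.44 yaw 0.053 pos [0.6565 0.0239 0.1685] t 20.55
```

Emit:
drive_tool(
  deltas=[
    [[5.6, 9, 30, 0, 80], [0, 0, 30, 0, 80], [0, 0, 0, 0, 80]],
  ],
)

```text
clock: 20.8
eef_pos: [0.6604, 0.0142, 0.1058]
tcp_rot: [0.0, 1.0, 0.026, -0.005]
ft_force: [-2.5, 1.3, -1.1]
finger_gap: 0.0801
```

Run:
```python
from h import *
to((.6625,.015),.045,np.radians(2.7))
```

```text
shift [ 2.1 -0.7 60.8] spin 0.005 j7 -1.41 yaw 0.052 pos [0.6604 0.0142 0.1058] t 20.8
```

Emit:
drive_tool(
  deltas=[
    [[2, 0, 20, 0, 80], [0, 0, 20, 0, 80], [0, 0, 20, 0, 80], [0, 0, 0, 0, 80]],
  ],
)

```text
clock: 21.13
eef_pos: [0.6636, 0.0149, 0.0483]
tcp_rot: [-0.0, 1.0, 0.026, -0.003]
ft_force: [-0.9, 0.2, -0.4]
finger_gap: 0.0798
```

Run:
```python
from h import *
to((.6625,.015),.045,np.radians(2.7))
```

```text
shift [-1.1 -0.2  3.3] spin 0.006 j7 -1.39 yaw 0.053 pos [0.6636 0.0149 0.0483] t 21.1333
```

Close with 50 N.

Emit:
drive_tool(
  deltas=[
    [[0, 0, 0, 0, 35], [0, 0, 0, 0, 35], [0, 0, 0, 0, 35], [0, 0, 0, 0, 35], [0, 0, 0, 0, 35]],
  ],
  newtons=50,
)

```text
clock: 21.55
eef_pos: [0.6667, 0.0133, 0.0518]
tcp_rot: [0.0, 1.0, 0.025, 0.0]
ft_force: [0.5, -0.1, 0.5]
finger_gap: 0.0514
```

Emit:
drive_tool(
  deltas=[
    [[0, 0, 0, 0, 35], [0, 0, -10, 0, 35], [0, 0, -30, 0, 35], [0, 0, -30, 0, 35], [0, 0, -30, 0, 35]],
  ],
)

```text
clock: 21.97
eef_pos: [0.6651, 0.0127, 0.1512]
tcp_rot: [0.001, 1.0, 0.025, -0.002]
ft_force: [1.4, 0.4, -1.9]
finger_gap: 0.0439
```

Run:
```python
from h import *
to((.5196,.2328),.2,np.radians(2));print(state()["finger_gap"],state()["ft_force"])
```

```text
shift [-134.2 -227.1  -48.8] spin 0.016 j7 -1.42 yaw 0.051 pos [0.6651 0.0127 0.1512] t 21.9667
0.043926578271530396 [ 1.40405544  0.44898821 -1.89657852]
```

Emit:
drive_tool(
  deltas=[
    [[0, 0, -35, 0, 35], [0, 0, -33, 0, 35], [-20, -38, 0, 0, 35], [-20, -38, 0, 0, 35], [-20, -38, 0, 0, 35]],
  ],
)

```text
clock: 22.38
eef_pos: [0.6018, 0.1205, 0.2196]
tcp_rot: [0.0, 1.0, 0.024, -0.0]
ft_force: [0.1, 1.3, -2.6]
finger_gap: 0.0441
```

Emit:
drive_tool(
  deltas=[
    [[-16, -38, 0, 0, 35], [-16, -38, 0, 0, 35], [0, -35, 0, 0, 35], [0, 0, 0, 0, 35], [0, 0, 0, 0, 35]],
  ],
)

```text
clock: 22.8
eef_pos: [0.5633, 0.2335, 0.2186]
tcp_rot: [-0.0, 1.0, 0.029, -0.001]
ft_force: [-0.1, -0.8, -1.8]
finger_gap: 0.0444
```

Run:
```python
from h import *
r=grab('3');crop('pics/side3.png',170,80,330,200,5,'pics/c.png')
to((.5695,.2346),.2,np.radians(2));print(state()["finger_gap"],state()["ft_force"])
```

```text
shift [ 4.9 -5.7 18.5] spin 0.015 j7 -1.84 yaw 0.05 pos [0.5649 0.2287 0.2185] t 22.9
0.04426229191967079 [ 0.43995842  0.0662933  -2.00254337]
```

View pics/c.png

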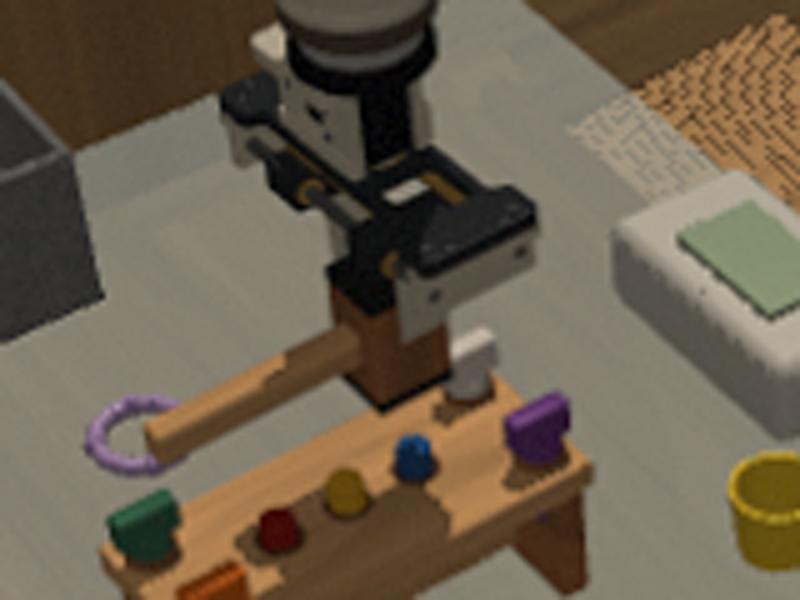

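Emit:
drive_tool(
  deltas=[
    [[5, -5.5, 10, 0, 35], [0, 0, 20, 0, 35], [0, 0, 20, 0, 35], [0, 0, 8, 0, 35], [0, 0, 0, 0, 35]],
  ],
)

```text
clock: 23.32
eef_pos: [0.5695, 0.234, 0.1586]
tcp_rot: [0.001, 1.0, 0.024, -0.002]
ft_force: [-0.4, -0.3, -2.3]
finger_gap: 0.0441
```

Run:
```python
from h import *
to((.5695,.2346),.15,np.radians(2));print(state()["finger_gap"],state()["ft_force"])
```

```text
shift [ 0.  -0.6  8.6] spin 0.014 j7 -1.83 yaw 0.049 pos [0.5695 0.234  0.1586] t 23.3167
0.044080420823725854 [-0.41063998 -0.28353617 -2.3021575 ]
```

Emit:
drive_tool(
  deltas=[
    [[0, 0, 4, 0, 35], [0, 0, 4, 0, 35], [0, 0, 0, 0, 35]],
  ],
)

```text
clock: 23.57
eef_pos: [0.57, 0.2345, 0.1532]
tcp_rot: [0.001, 1.0, 0.025, -0.001]
ft_force: [0.9, -1.0, 0.3]
finger_gap: 0.0442
```

Run:
```python
from h import *
r=grab('4');crop('pics/side4.png',170,80,330,200,5,'pics/c.png')
to((.5695,.2346),.15,np.radians(2));print(state()["finger_gap"],state()["ft_force"])
```

```text
shift [-0.4 -0.   3.1] spin 0.015 j7 -1.83 yaw 0.05 pos [0.5699 0.2346 0.1531] t 23.6667
0.04406811859770467 [ 0.05751976 -2.61916767  1.6265411 ]
```

View pics/c.png

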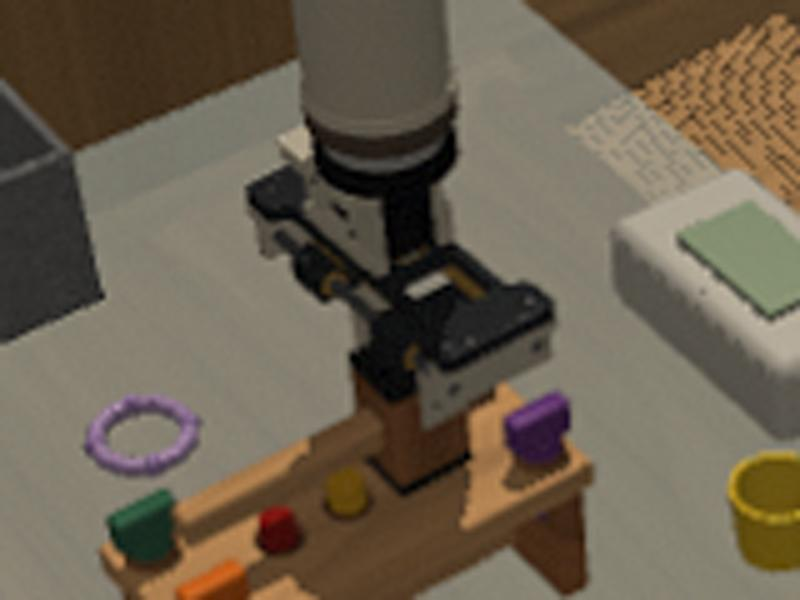

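Emit:
drive_tool(
  deltas=[
    [[0, 0, 3, 0, 35], [0, 0, 3, 0, 35], [0, 0, 0, 0, 35]],
  ],
)

```text
clock: 23.92
eef_pos: [0.5705, 0.236, 0.1489]
tcp_rot: [-0.001, 1.0, 0.025, 0.0]
ft_force: [-2.6, -2.9, 10.9]
finger_gap: 0.0434
```

Run:
```python
from h import *
to((.5695,.2346),.145,np.radians(2));print(state()["finger_gap"],state()["ft_force"])
```

```text
shift [-1.1  1.3  3.9] spin 0.016 j7 -1.83 yaw 0.051 pos [0.5705 0.236  0.1489] t 23.9167
0.04343753517854048 [-2.62072018 -2.85518836 10.86558163]
```

Emit:
drive_tool(
  deltas=[
    [[0, 0, 3, 0, 35], [0, 0, 3, 0, 35], [0, 0, 0, 0, 35]],
  ],
)

```text
clock: 24.17
eef_pos: [0.5735, 0.2366, 0.1477]
tcp_rot: [-0.002, 1.0, 0.025, 0.003]
ft_force: [-6.9, -3.8, 33.5]
finger_gap: 0.0436
```

Run:
```python
from h import *
to((.5695,.2346),.145,np.radians(2));print(state()["finger_gap"],state()["ft_force"],state()["moment"])
```

```text
shift [-4.   1.8  2.7] spin 0.015 j7 -1.82 yaw 0.05 pos [0.5735 0.2366 0.1477] t 24.1667
0.04363296636034411 [-6.87705885 -3.81959866 33.47580039] [-1.22662197  1.89189151 -0.05274936]
```

Emit:
drive_tool(
  deltas=[
    [[0, 0, -20, 0, 35], [0, 0, -20, 0, 35], [-25, 0, 0, 0, 35], [-23, 0, 0, 0, 35], [0, 0, 0, 0, 35]],
  ],
)

```text
clock: 24.58
eef_pos: [0.5166, 0.2338, 0.1801]
tcp_rot: [-0.0, 1.0, 0.026, -0.003]
ft_force: [-1.1, 0.8, -2.9]
finger_gap: 0.0437
```

Run:
```python
from h import *
r=grab('5');crop('pics/side5.png',170,80,330,200,5,'pics/c.png')
to((.5235,.233),.15,np.radians(2));print(state()["finger_gap"],state()["ft_force"])
```

```text
shift [ 2.9  1.  30.6] spin 0.017 j7 -1.88 yaw 0.052 pos [0.5205 0.2339 0.1806] t 24.6833
0.04361110485610084 [ 0.99050092  0.97088925 -1.5154629 ]
```

View pics/c.png

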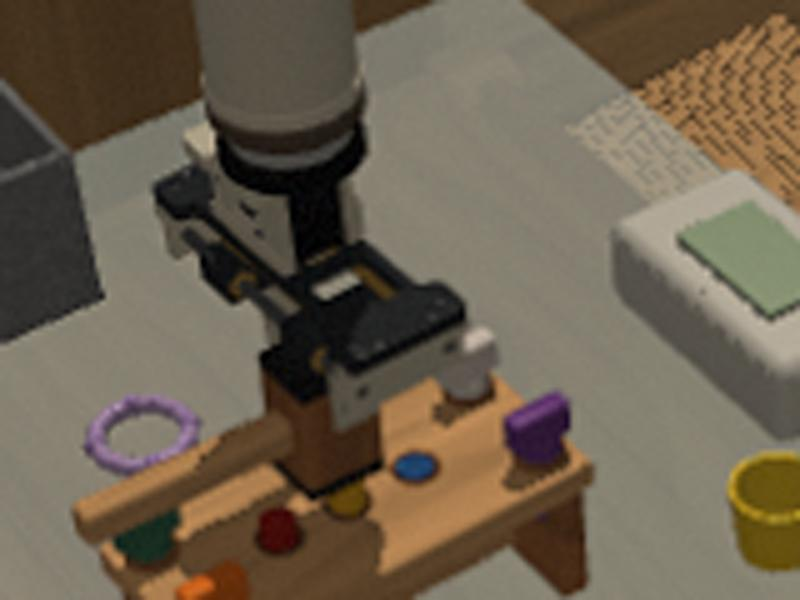

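Emit:
drive_tool(
  deltas=[
    [[3, 0, 15, 0, 35], [0, 0, 10, 0, 35], [0, 0, 6, 0, 35], [0, 0, 5, 0, 35], [0, 0, 3, 0, 35]],
  ],
)

```text
clock: 25.1
eef_pos: [0.5289, 0.2347, 0.1471]
tcp_rot: [-0.002, 1.0, 0.025, 0.003]
ft_force: [-7.1, -4.8, 49.9]
finger_gap: 0.0438
```

Emit:
drive_tool(
  deltas=[
    [[0, 0, 2, 0, 35], [0, 0, 0, 0, 35]],
  ],
)

```text
clock: 25.27
eef_pos: [0.5301, 0.2347, 0.1466]
tcp_rot: [-0.002, 1.0, 0.025, 0.004]
ft_force: [-5.6, -3.6, 40.0]
finger_gap: 0.0438
```

Run:
```python
from h import *
to((.5235,.233),.145,np.radians(2));print(state()["finger_gap"],state()["ft_force"],state()["moment"])
```

```text
shift [-6.7  1.4  1.6] spin 0.015 j7 -1.86 yaw 0.05 pos [0.5301 0.2347 0.1466] t 25.2667
0.04380670523457085 [-5.59464207 -3.60227125 40.00600396] [-1.03898611  1.72638888  0.01578626]
```

Emit:
drive_tool(
  deltas=[
    [[0, 0, -20, 0, 35], [0, 0, -20, 0, 35], [-25, 0, 0, 0, 35], [-25, 0, 0, 0, 35], [0, 0, 0, 0, 35]],
  ],
)

```text
clock: 25.68
eef_pos: [0.4696, 0.2304, 0.1783]
tcp_rot: [0.001, 1.0, 0.026, -0.004]
ft_force: [-1.2, -0.5, -1.8]
finger_gap: 0.0438
```

Run:
```python
from h import *
r=grab('6');crop('pics/side6.png',170,80,330,200,5,'pics/c.png')
to((.4775,.2315),.147,np.radians(2));print(state()["finger_gap"],state()["ft_force"])
```

```text
shift [ 3.7 -0.5 32. ] spin 0.017 j7 -1.93 yaw 0.052 pos [0.4738 0.2308 0.179 ] t 25.7833
0.04363666102764027 [ 0.0979107   0.07811397 -2.75304205]
```

View pics/c.png

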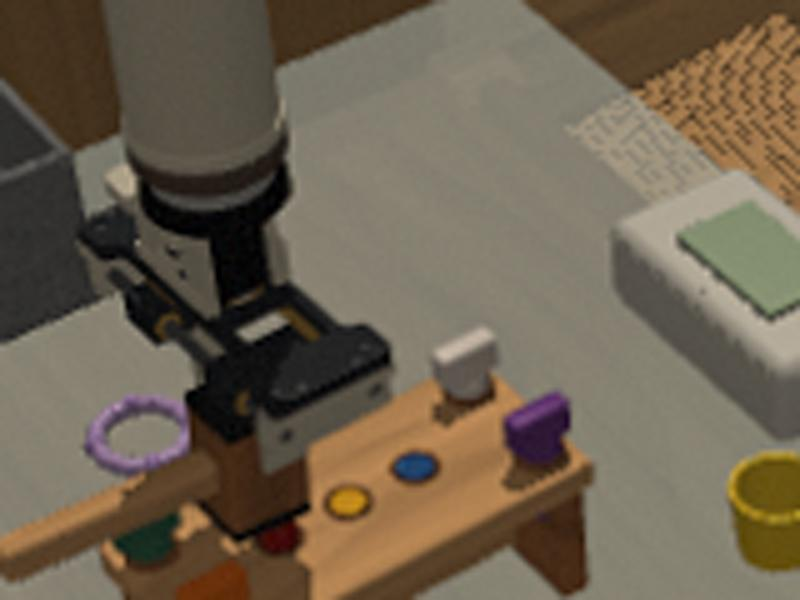

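Run:
```python
from h import *
S=cv2.imread("pics/side2.png")
C=cloud("side",np.load("pics/side2_d.npy"))
for nm,(x,y) in dict(green=(.4105,.265),orange=(.413,.193),white=(.6263,.2725),purple=(.6287,.2005)).items():
    m=(np.hypot(C[...,0]-x,C[...,1]-y)<.03)&(C[...,2]>.129)&(C[...,2]<.145)
    # colour based top-face: use all pts, fit line
    P=C[m][:,:2];d=P-P.mean(0);w,V=np.linalg.eigh(d.T@d);print(nm,len(P),P.mean(0),np.degrees(np.arctan(V[1,1]/V[0,1])),np.sqrt(w/len(P)))
```

```text
green 74 [0.40978424 0.26283471] 1.4418321712189732 [0.00505694 0.01088068]
orange 85 [0.41214517 0.19018086] 3.4658158173323614 [0.00557187 0.01163915]
white 68 [0.62391766 0.26978635] 0.6297680139914626 [0.0055075  0.01138591]
purple 67 [0.62573572 0.19836452] 2.450268299203429 [0.00513491 0.01200308]
```

All bolts are within ±2° of the bench direction. Driving the red peg.

Emit:
drive_tool(
  deltas=[
    [[4, 0, 15, 0, 35], [0, 0, 10, 0, 35], [0, 0, 6, 0, 35], [0, 0, 4, 0, 35], [0, 0, 2, 0, 35]],
  ],
)

```text
clock: 26.2
eef_pos: [0.4819, 0.2318, 0.1467]
tcp_rot: [-0.001, 1.0, 0.025, 0.001]
ft_force: [-11.0, -5.6, 51.1]
finger_gap: 0.0438
```

Run:
```python
from h import *
to((.4775,.2315),.147,np.radians(2));print(state()["finger_gap"],state()["ft_force"])
```

```text
shift [-4.4  0.1 -0.3] spin 0.015 j7 -1.91 yaw 0.05 pos [0.4819 0.2318 0.1467] t 26.2
0.04377185177279209 [-10.95189479  -5.58117829  51.07273709]
```

Emit:
drive_tool(
  deltas=[
    [[0, 0, -25, 0, 35], [0, 0, -25, 0, 35], [0, 0, -20, 0, 35], [25, 32, 0, 0, 35], [25, 32, 0, 0, 35]],
  ],
)

```text
clock: 26.62
eef_pos: [0.5322, 0.1722, 0.2133]
tcp_rot: [-0.001, 1.0, 0.029, -0.0]
ft_force: [0.8, 0.4, -2.0]
finger_gap: 0.0442
```

Emit:
drive_tool(
  deltas=[
    [[25, 32, 0, 0, 35], [25, 32, 0, 0, 35], [25, 32, 0, 0, 35], [25, 32, 0, 0, 35], [20, 28, 0, 0, 35]],
  ],
)

```text
clock: 27.03
eef_pos: [0.6609, 0.0167, 0.2109]
tcp_rot: [0.001, 1.0, 0.025, -0.002]
ft_force: [1.1, -0.4, -2.5]
finger_gap: 0.0438
```

Emit:
drive_tool(
  deltas=[
    [[0, 0, 30, 0, 35], [0, 0, 20, 0, 35], [0, 0, 0, 0, 35]],
  ],
)

```text
clock: 27.28
eef_pos: [0.6557, 0.0185, 0.1557]
tcp_rot: [0.001, 1.0, 0.024, -0.006]
ft_force: [-1.4, 0.2, -2.8]
finger_gap: 0.0436
```

Run:
```python
from h import *
grab("7");crop('pics/side7.png',170,110,330,230,5,'pics/c.png')
to((.6625,.0133),.05,np.radians(2));print(state()["finger_gap"],state()["ft_force"])
```

```text
shift [  3.8   6.8 110.5] spin 0.016 j7 -1.42 yaw 0.051 pos [0.6584 0.0199 0.1605] t 27.3833
0.04379226397958361 [-0.27337116  0.44276513 -2.03992834]
```

View pics/c.png

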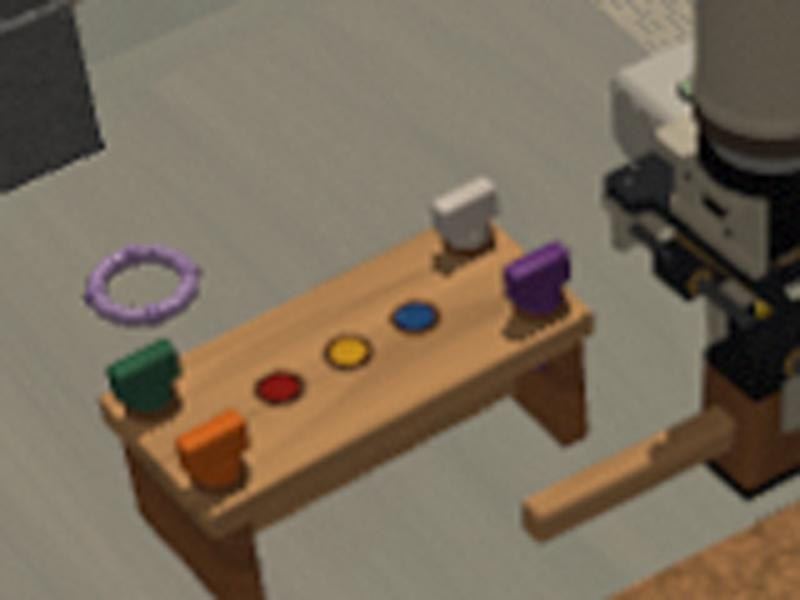

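Emit:
drive_tool(
  deltas=[
    [[2, 6, 35, 0, 35], [0, 0, 35, 0, 35], [0, 0, 25, 0, 35], [0, 0, 8, 0, 35], [0, 0, 0, 0, 35]],
  ],
)

```text
clock: 27.8
eef_pos: [0.6604, 0.0147, 0.058]
tcp_rot: [0.0, 1.0, 0.026, -0.002]
ft_force: [-0.3, -0.1, -2.8]
finger_gap: 0.0436
```

Emit:
drive_tool(
  deltas=[
    [[0, 0, 2, 0, 35], [0, 0, 0, 0, 35]],
  ],
)

```text
clock: 27.97
eef_pos: [0.6637, 0.0143, 0.0598]
tcp_rot: [0.0, 1.0, 0.026, 0.001]
ft_force: [-0.2, -0.8, -2.2]
finger_gap: 0.0436
```

Run:
```python
from h import *
to((.6625,.0133),.05,np.radians(2));print(state()["finger_gap"],state()["ft_force"])
```

```text
shift [-1.2  1.   9.8] spin 0.017 j7 -1.38 yaw 0.051 pos [0.6637 0.0143 0.0598] t 27.9667
0.043605493924993334 [-0.2228057  -0.77104883 -2.17027447]
```

Emit:
drive_tool(
  deltas=[
    [[0, 0, 6, 0, 35], [0, 0, 0, 0, 35]],
  ],
)

```text
clock: 28.13
eef_pos: [0.6624, 0.0142, 0.0523]
tcp_rot: [0.0, 1.0, 0.026, 0.0]
ft_force: [0.5, 0.2, -2.4]
finger_gap: 0.0442
```

Emit:
drive_tool(
  deltas=[
    [[0, 0, 3, 0, 35], [0, 0, 0, 0, 35]],
  ],
)

```text
clock: 28.3
eef_pos: [0.6625, 0.0142, 0.0497]
tcp_rot: [0.0, 1.0, 0.025, 0.0]
ft_force: [-0.8, 0.3, 3.1]
finger_gap: 0.0439
```

Contact; release gently and rise.

Emit:
drive_tool(
  deltas=[
    [[0, 0, 0, 0, 60], [0, 0, 0, 0, 70], [0, 0, 0, 0, 80], [0, 0, 0, 0, 80], [0, 0, 0, 0, 80]],
  ],
)

```text
clock: 28.72
eef_pos: [0.6615, 0.014, 0.0482]
tcp_rot: [0.0, 1.0, 0.025, -0.001]
ft_force: [-0.4, -0.3, 0.9]
finger_gap: 0.0726
```

Emit:
drive_tool(
  deltas=[
    [[0, 0, -15, 0, 80], [0, 0, -25, 0, 80], [0, 0, -35, 0, 80], [0, 0, -40, 0, 80], [0, 0, -30, 0, 80]],
  ],
)

```text
clock: 29.13
eef_pos: [0.6627, 0.0138, 0.1975]
tcp_rot: [0.0, 1.0, 0.025, 0.001]
ft_force: [1.6, -0.2, 0.1]
finger_gap: 0.08
```

Emit:
drive_tool(
  deltas=[
    [[-20, 36, 0, 0, 80], [-20, 36, 0, 0, 80], [-20, 36, 0, 0, 80], [0, 0, 0, 0, 80]],
  ],
)

```text
clock: 29.47
eef_pos: [0.6031, -0.1084, 0.1956]
tcp_rot: [0.003, 1.0, 0.019, -0.001]
ft_force: [-0.5, -1.7, 0.3]
finger_gap: 0.08
```

```bash
cat > m.py <<'E'
from h import *
import sys
def meas(tag):
    r=grab(tag);C=cloud("top",r["top"][1]);Z=C[...,2];H=cv2.cvtColor(cv2.imread(f"pics/top{tag}.png"),cv2.COLOR_BGR2HSV)
    def rep(nm,m,zp,box):
        try:
            c,q,px,a=blob(m&(Z<.3),"top",zp,box);print(nm,np.round(c,4),np.round(q[0],1),np.round(q[1],1),round(q[2],1),np.round(px,1),a)
        except Exception as e: print(nm,"none")
    rep("tin",Z>.010,.02,(252,275,275,298)); rep("cup",Z>.06,.074,(285,265,323,300)); rep("teether",Z>.006,.006,(105,233,162,290))
    rep("rattle",Z>.008,.016,(415,232,446,280))
    rep("tt",(Z>.018)&(Z<.04),.028,(315,210,412,305)); rep("pot",Z>.05,.064,(340,235,390,280));rep("mallet",Z>.06,.083,(265,190,295,220))
E
python3 -c "
from m import *
meas('8');to((.432,-.063),.2,0)"
```

```text
tin [0.4179 0.0603] [418.6  59.6] [45.  48.1] 0.3 [262.8 286.7] 208
cup none
teether [0.49   0.4583] [492.1 457.1] [69.9 68.7] 60.4 [133.2 261.8] 223
rattle [ 0.511  -0.4508] [ 511.  -451.1] [95.3 36.9] 22.9 [431.2 256.3] 275
tt [ 0.497  -0.2561] [ 501.5 -261.7] [191.2 238.5] 74.8 [368.2 260.9] 3911
pot [ 0.5195 -0.2454] [ 519.3 -245.8] [32.2 32.3] 0.2 [366.4 253.4] 112
mallet [0.6532 0.0159] [650.9  13.9] [49.1 43.2] 0.3 [276.8 206.7] 230
shift [-172.8  -44.8   -4.9] spin 0.046 j7 -1.24 yaw 0.046 pos [ 0.6067 -0.0999  0.1951] t 29.5667
```

View pics/side8.png

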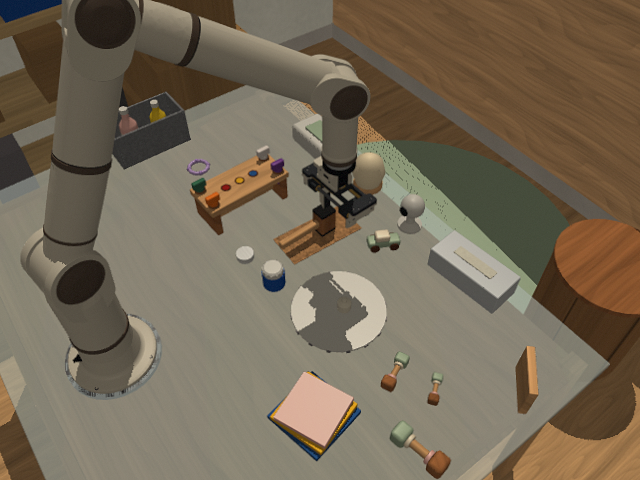

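Emit:
drive_tool(
  deltas=[
    [[-32, -26, 0, 0, 80], [-32, -26, 0, 0, 80], [-32, -27, 0, 0, 80], [-32, -27, 0, 0, 80], [-32, -27, 0, 0, 80]],
  ],
  newtons=20,
)

```text
clock: 29.98
eef_pos: [0.4401, 0.0301, 0.1941]
tcp_rot: [-0.0, 1.0, 0.027, -0.001]
ft_force: [0.9, 1.1, -0.0]
finger_gap: 0.0801
```

Emit:
drive_tool(
  deltas=[
    [[-28, -27, 20, 0, 80], [0, 0, 40, 0, 80], [0, 0, 40, 0, 80], [0, 0, 0, 0, 80], [0, 0, 0, 0, 80]],
  ],
)

```text
clock: 30.4
eef_pos: [0.4116, 0.0523, 0.0938]
tcp_rot: [0.001, 1.0, 0.026, -0.004]
ft_force: [0.6, 0.5, 0.2]
finger_gap: 0.0799
```

```bash
python3 -c "
from h import *
to((.4185,.06),.007)"
```

```text
shift [ 7.3 -7.3 86.8] spin None j7 -1.58 yaw 0.053 pos [0.4116 0.0523 0.0938] t 30.4
```

Emit:
drive_tool(
  deltas=[
    [[7, -7, 0, 0, 80], [0, 0, 0, 0.12, 80], [0, 0, 0, 0.12, 80], [0, 0, 0, 0.12, 80], [0, 0, 0, 0.12, 80]],
  ],
)

```text
clock: 30.82
eef_pos: [0.4234, 0.0605, 0.0979]
tcp_rot: [-0.002, 0.976, -0.216, 0.002]
ft_force: [0.1, -0.3, 0.3]
finger_gap: 0.0801
```

Emit:
drive_tool(
  deltas=[
    [[0, 0, 20, 0.12, 80], [0, 0, 30, 0, 80], [0, 0, 0, 0, 80]],
  ],
)

```text
clock: 31.07
eef_pos: [0.4203, 0.0602, 0.0441]
tcp_rot: [0.0, 0.963, -0.271, -0.001]
ft_force: [-0.5, -0.3, -0.4]
finger_gap: 0.08
```

```bash
python3 -c "
from h import *
to((.4185,.06),.007)"
```

```text
shift [-1.5  1.1 37.1] spin None j7 -2.05 yaw -0.548 pos [0.4203 0.0602 0.0441] t 31.0667
```

Emit:
drive_tool(
  deltas=[
    [[-1, 1, 18, 0, 80], [0, 0, 17, 0, 80], [0, 0, 0, 0, 80]],
  ],
)

```text
clock: 31.32
eef_pos: [0.4193, 0.0596, 0.0103]
tcp_rot: [-0.0, 0.963, -0.271, -0.001]
ft_force: [-0.6, -0.2, -0.1]
finger_gap: 0.0798
```

Emit:
drive_tool(
  deltas=[
    [[0, 0, 0, 0, 40], [0, 0, 0, 0, 40], [0, 0, 0, 0, 40], [0, 0, 0, 0, 40], [0, 0, 0, 0, 40]],
  ],
)

```text
clock: 31.73
eef_pos: [0.419, 0.059, 0.0106]
tcp_rot: [-0.0, 0.963, -0.271, -0.0]
ft_force: [0.4, -0.6, -1.1]
finger_gap: 0.0511
```

Emit:
drive_tool(
  deltas=[
    [[0, 0, 0, 0, 40], [0, 0, -20, 0, 40], [0, 0, -40, 0, 40], [0, 0, -40, 0, 40], [0, 0, -40, 0, 40]],
  ],
)

```text
clock: 32.15
eef_pos: [0.4175, 0.0582, 0.1508]
tcp_rot: [0.002, 0.962, -0.271, -0.002]
ft_force: [0.2, 2.0, -0.7]
finger_gap: 0.0473
```

```bash
python3 -c "
from h import *
to((.515,-.17),.15)"
```

```text
shift [202.4 143.6   0.8] spin None j7 -2.2 yaw -0.55 pos [0.4175 0.0582 0.1508] t 32.15
```

Emit:
drive_tool(
  deltas=[
    [[33, 24, 0, 0, 40], [33, 24, 0, 0, 40], [34, 24, 0, 0, 40], [34, 24, 0, 0, 40], [34, 24, 0, 0, 40]],
  ],
)

```text
clock: 32.57
eef_pos: [0.4996, -0.1325, 0.15]
tcp_rot: [0.0, 0.963, -0.271, -0.001]
ft_force: [1.6, 0.8, 0.5]
finger_gap: 0.0477
```

Emit:
drive_tool(
  deltas=[
    [[34, 24, 0, 0, 40], [0, 0, 30, 0, 40], [0, 0, 30, 0, 40], [0, 0, 0, 0, 40], [0, 0, 0, 0, 40]],
  ],
)

```text
clock: 32.98
eef_pos: [0.5135, -0.169, 0.0883]
tcp_rot: [0.001, 0.963, -0.271, -0.003]
ft_force: [0.5, 0.2, -1.0]
finger_gap: 0.0472
```

```bash
python3 -c "
from h import *
to((.515,-.17),.039);print(state()['finger_gap'])"
```

```text
shift [ 1.8  0.1 49.3] spin None j7 -1.54 yaw -0.549 pos [ 0.5135 -0.169   0.0883] t 32.9833
0.047161448994348376
```

Emit:
drive_tool(
  deltas=[
    [[0, 0, 25, 0, 40], [0, 0, 19, 0, 40], [0, 0, 0, 0, 40], [0, 0, 4, 0, 40], [0, 0, 0, 0, 40]],
  ],
)

```text
clock: 33.4
eef_pos: [0.5165, -0.1694, 0.043]
tcp_rot: [0.0, 0.963, -0.271, 0.0]
ft_force: [-0.4, 0.6, 0.5]
finger_gap: 0.0469
```

```bash
python3 -c "
from h import *
to((.515,-.17),.039);print(state()['finger_gap'],state()['ft_force'])"
```

```text
shift [-1.   1.3  4. ] spin None j7 -1.5 yaw -0.548 pos [ 0.5165 -0.1694  0.043 ] t 33.4
0.04692193281707496 [-0.42951608  0.58681267  0.54978981]
```

Emit:
drive_tool(
  deltas=[
    [[0, 0, 2, 0, 40], [0, 0, 0, 0, 40]],
  ],
)

```text
clock: 33.57
eef_pos: [0.5164, -0.1695, 0.0408]
tcp_rot: [0.0, 0.963, -0.271, 0.0]
ft_force: [0.9, 0.3, -1.0]
finger_gap: 0.0474
```

```bash
python3 -c "
from h import *
to((.515,-.17),.039);print(state()['finger_gap'],state()['ft_force'])"
```

```text
shift [-1.   1.2  1.8] spin None j7 -1.49 yaw -0.549 pos [ 0.5164 -0.1695  0.0408] t 33.5667
0.04742540799422224 [ 0.90466202  0.30125311 -0.9558776 ]
```

Emit:
drive_tool(
  deltas=[
    [[0, 0, 1.5, 0, 40], [0, 0, 0, 0, 40], [0, 0, 0, 0, 56], [0, 0, 0, 0, 66], [0, 0, 0, 0, 70]],
  ],
)

```text
clock: 33.98
eef_pos: [0.5156, -0.1696, 0.0382]
tcp_rot: [0.001, 0.963, -0.271, -0.001]
ft_force: [0.2, -0.1, -0.4]
finger_gap: 0.0625
```

Emit:
drive_tool(
  deltas=[
    [[0, 0, -20, 0, 70], [0, 0, -40, 0, 70], [0, 0, -40, 0, 70], [0, 0, 0, -0.12, 60], [0, 0, 0, -0.12, 50]],
  ],
)

```text
clock: 34.4
eef_pos: [0.5179, -0.1701, 0.1411]
tcp_rot: [0.001, 0.988, -0.151, 0.002]
ft_force: [-0.8, -0.2, -0.8]
finger_gap: 0.0611
```

Emit:
drive_tool(
  deltas=[
    [[0, 0, 0, -0.12, 50], [0, 0, 0, -0.12, 50], [0, 0, 0, -0.12, 50], [0, 0, 0, -0.12, 50], [0, 0, 0, -0.12, 50]],
  ],
)

```text
clock: 34.82
eef_pos: [0.5156, -0.1695, 0.1382]
tcp_rot: [0.0, 0.989, 0.148, -0.001]
ft_force: [-0.1, 0.1, 0.5]
finger_gap: 0.0503
```

```bash
python3 -c "
from m import *
meas('9');crop('pics/side9.png',280,250,460,400,4,'pics/c.png')
to((.5112,-.451),.06,.40);print(state()['finger_gap'],state()['ft_force'])"
```

```text
tin none
cup [ 0.4317 -0.0625] [430.9 -62.3] [54.4 52.1] 11.5 [303.7 283.6] 276
teether [0.4905 0.4578] [490.9 456.3] [65.7 69.4] 6.6 [133.4 261.6] 219
rattle [ 0.5112 -0.4508] [ 511.3 -450.9] [96.1 36.9] 22.9 [431.2 256.2] 277
tt [ 0.5338 -0.2797] [ 526.  -260.8] [240.9 181.6] 42.8 [376.1 248.6] 1750
pot [ 0.5641 -0.2687] [ 566.2 -268.7] [46.4 21.8] 68.5 [374.3 238.2] 88
mallet [0.6512 0.0128] [650.9  12.4] [49.2 46. ] 0.4 [277.9 207.4] 274
shift [-85.2 268.3  78.2] spin -0.108 j7 -0.84 yaw 0.292 pos [ 0.5156 -0.1695  0.1382] t 34.9167
0.05020133829723524 [ 0.07130907 -0.48561478  0.04605654]
```

View pics/c.png

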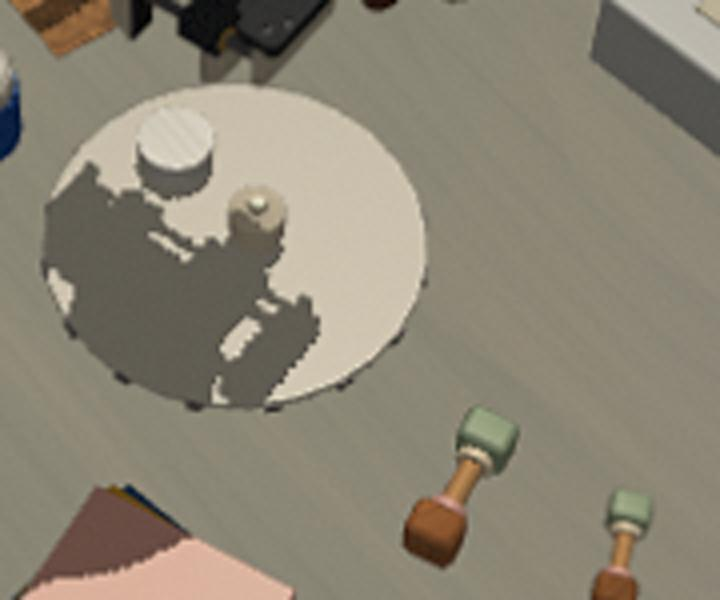

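Emit:
drive_tool(
  deltas=[
    [[-12, 38, 0, 0, 50], [-12, 38, 0, 0, 50], [-12, 38, 0, 0, 50], [-12, 38, 0, 0, 50], [-12, 38, 0, 0, 50]],
  ],
)

```text
clock: 35.33
eef_pos: [0.5125, -0.3704, 0.1383]
tcp_rot: [0.0, 0.99, 0.143, -0.001]
ft_force: [0.6, -0.0, -0.8]
finger_gap: 0.0497
```

Emit:
drive_tool(
  deltas=[
    [[-12, 38, 0, 0, 50], [-13, 40, 0, 0, 50], [0, 0, 30, -0.11, 50], [0, 0, 0, 0, 50], [0, 0, 0, 0, 50]],
  ],
)

```text
clock: 35.75
eef_pos: [0.5094, -0.4494, 0.1062]
tcp_rot: [-0.002, 0.981, 0.196, -0.002]
ft_force: [0.1, 0.3, 0.5]
finger_gap: 0.05
```

```bash
python3 -c "
from m import *
to((.5112,-.451),.007,.40)"
```

```text
shift [ 1.   2.1 99.2] spin -0.005 j7 -0.29 yaw 0.395 pos [ 0.5094 -0.4494  0.1062] t 35.75
```

Emit:
drive_tool(
  deltas=[
    [[1, 2, 35, 0, 50], [0, 0, 35, 0, 50], [0, 0, 0, 0, 50], [0, 0, 0, 0, 50]],
  ],
)

```text
clock: 36.08
eef_pos: [0.5124, -0.4491, 0.0373]
tcp_rot: [-0.002, 0.98, 0.199, -0.002]
ft_force: [-0.3, -0.3, -0.3]
finger_gap: 0.0498
```

```bash
python3 -c "
from m import *
to((.5112,-.451),.007,.40)"
```

```text
shift [-1.9  1.3 30.3] spin 0.0 j7 -0.27 yaw 0.4 pos [ 0.5124 -0.4491  0.0373] t 36.0833
```

Emit:
drive_tool(
  deltas=[
    [[-1.5, 1, 27, 0, 50], [0, 0, 0, 0, 50], [0, 0, 0, 0, 50], [0, 0, 0, 0, 8], [0, 0, 0, 0, 8]],
  ],
)

```text
clock: 36.5
eef_pos: [0.5131, -0.4541, 0.0139]
tcp_rot: [0.001, 0.98, 0.199, 0.0]
ft_force: [-0.5, 0.2, 0.7]
finger_gap: 0.0413
```

Emit:
drive_tool(
  deltas=[
    [[0, 0, 0, 0, 8], [0, 0, 0, 0, 8], [0, 0, 0, 0, 8]],
  ],
)

```text
clock: 36.75
eef_pos: [0.512, -0.4534, 0.0121]
tcp_rot: [0.0, 0.98, 0.199, -0.001]
ft_force: [0.5, 0.2, 0.0]
finger_gap: 0.0213
```

```bash
python3 -c "
from m import *
to((.5112,-.451),.007,.40);print(state()['finger_gap'],state()['ft_force'])"
```

```text
shift [ 0.2 -2.5  5.1] spin 0.001 j7 -0.25 yaw 0.401 pos [ 0.512  -0.4534  0.0121] t 36.75
0.021282924266704823 [0.47132383 0.19534016 0.0212509 ]
```

Emit:
drive_tool(
  deltas=[
    [[0, -2, 4, 0, 18], [0, 0, 0, 0, 8], [0, 0, 0, 0, 8], [0, 0, 0, 0, 8]],
  ],
)

```text
clock: 37.08
eef_pos: [0.5106, -0.4511, 0.0069]
tcp_rot: [-0.0, 0.98, 0.199, -0.001]
ft_force: [0.8, 0.3, 0.0]
finger_gap: 0.0132
```

```bash
python3 -c "
from m import *
to((.5112,-.451),.007,.40);print(state()['finger_gap'],state()['ft_force'])"
```

```text
shift [ 0.6  0.1 -0.1] spin 0.001 j7 -0.25 yaw 0.401 pos [ 0.5106 -0.4511  0.0069] t 37.0833
0.01316442150626496 [0.77089059 0.33531048 0.0099365 ]
```

Emit:
drive_tool(
  deltas=[
    [[0, 0, -25, 0, 8], [0, 0, -40, 0, 8], [0, 0, -40, 0, 8], [0, 0, 0, 0.12, 8], [0, 0, 0, 0.12, 8]],
  ],
)

```text
clock: 37.5
eef_pos: [0.513, -0.4533, 0.1164]
tcp_rot: [0.002, 0.997, 0.078, 0.002]
ft_force: [0.1, 0.5, -1.6]
finger_gap: 0.0134
```

Emit:
drive_tool(
  deltas=[
    [[0, 0, 0, 0.12, 8], [0, 0, 0, 0.04, 8]],
  ],
)

```text
clock: 37.67
eef_pos: [0.5112, -0.4512, 0.1127]
tcp_rot: [0.0, 1.0, -0.003, -0.001]
ft_force: [0.0, -0.1, -0.1]
finger_gap: 0.0134
```

```bash
python3 -c "
from m import *
to((.507,-.308),.1,.0);print(state()['finger_gap'],state()['ft_force'])"
```

```text
shift [  -4.9 -143.2   12.7] spin -0.005 j7 -0.64 yaw -0.005 pos [ 0.5112 -0.4512  0.1127] t 37.6667
0.013418024596621708 [ 0.04493177 -0.12559719 -0.11091568]
```

Emit:
drive_tool(
  deltas=[
    [[-1, -36, 0, 0, 8], [-1, -36, 0, 0, 8], [-1, -36, 0, 0, 8], [-1, -35, 0, 0, 8], [0, 0, 20, 0, 8]],
  ],
)

```text
clock: 38.08
eef_pos: [0.5107, -0.2999, 0.0944]
tcp_rot: [-0.002, 1.0, 0.005, 0.001]
ft_force: [1.2, 1.0, -1.6]
finger_gap: 0.0134
```

Emit:
drive_tool(
  deltas=[
    [[0, 0, 25, 0, 8], [0, 0, 20, 0, 8], [0, 0, 0, 0, 8], [0, 0, 0, 0, 8]],
  ],
)

```text
clock: 38.42
eef_pos: [0.5058, -0.3079, 0.0464]
tcp_rot: [-0.0, 1.0, 0.0, -0.002]
ft_force: [0.8, -0.2, -0.4]
finger_gap: 0.0132
```

```bash
python3 -c "
from m import *
to((.507,-.308),.035,.0);print(state()['finger_gap'],state()['ft_force'])"
```

```text
shift [ 1.2  0.1 11.4] spin 0.001 j7 -0.77 yaw 0.001 pos [ 0.5058 -0.3079  0.0464] t 38.4167
0.013162143964610762 [ 0.78493756 -0.2107621  -0.41329274]
```

Emit:
drive_tool(
  deltas=[
    [[0, 0, 9, 0, 8], [0, 0, 0, 0, 8], [0, 0, 0, 0, 8]],
  ],
)

```text
clock: 38.67
eef_pos: [0.5071, -0.3088, 0.0387]
tcp_rot: [0.0, 1.0, 0.0, -0.001]
ft_force: [0.2, -0.2, -0.9]
finger_gap: 0.0132
```

```bash
python3 -c "
from m import *
to((.507,-.308),.035,.0);print(state()['finger_gap'],state()['ft_force'])"
```

```text
shift [-0.1 -0.8  3.7] spin 0.001 j7 -0.76 yaw 0.001 pos [ 0.5071 -0.3088  0.0387] t 38.6667
0.013241868590293264 [ 0.15586501 -0.17790412 -0.93459318]
```

Emit:
drive_tool(
  deltas=[
    [[0, 0, 3.5, 0, 8], [0, 0, 0, 0, 8], [0, 0, 0, 0, 30], [0, 0, 0, 0, 30], [0, 0, 0, 0, 30]],
  ],
)

```text
clock: 39.08
eef_pos: [0.507, -0.3085, 0.035]
tcp_rot: [0.0, 1.0, 0.0, -0.001]
ft_force: [0.7, -0.4, 0.4]
finger_gap: 0.0276
```

Emit:
drive_tool(
  deltas=[
    [[0, 0, -20, 0, 30], [0, 0, -40, 0, 30], [0, 0, -40, 0, 30], [0, 0, -40, 0, 30], [0, -40, -20, 0, 30]],
  ],
)

```text
clock: 39.5
eef_pos: [0.5077, -0.2807, 0.1996]
tcp_rot: [0.005, 1.0, -0.005, 0.003]
ft_force: [1.8, -1.5, 1.3]
finger_gap: 0.0301
```

Emit:
drive_tool(
  deltas=[
    [[0, -40, 0, 0, 30], [0, -40, 0, 0, 30], [0, -40, 0, 0, 30], [0, -40, 0, 0, 30], [0, -40, 0, 0, 30]],
  ],
)

```text
clock: 39.92
eef_pos: [0.5065, -0.0692, 0.1937]
tcp_rot: [0.0, 1.0, 0.0, -0.0]
ft_force: [0.2, 0.4, 0.1]
finger_gap: 0.0299
```

Emit:
drive_tool(
  deltas=[
    [[0, -40, 0, 0, 30], [0, -40, 0, 0, 30], [0, -40, 0, 0, 30], [0, -40, 0, 0, 30], [0, -40, 0, 0, 30]],
  ],
)

```text
clock: 40.33
eef_pos: [0.5063, 0.131, 0.1936]
tcp_rot: [0.0, 1.0, 0.0, -0.0]
ft_force: [0.9, -0.6, -0.3]
finger_gap: 0.03
```

```bash
python3 -c "
from m import *
meas('10');crop('pics/top10.png',300,190,440,310,5,'pics/c.png')
to((.4905,.427),.1,0)"
```

```text
tin [0.453  0.0839] [453.   83.9] [0. 0.] 0.0 [255. 275.] 1
cup [ 0.4317 -0.0623] [431.8 -62.2] [53.2 52.5] 37.1 [303.6 283.6] 278
teether [0.4911 0.4585] [490.9 457.5] [64.1 71.4] 0.5 [133.2 261.4] 223
rattle [ 0.5849 -0.4316] [ 584.9 -431.6] [0. 0.] 0.0 [425. 232.] 1
tt [ 0.5062 -0.2386] [ 506.9 -240. ] [237.6 236.1] 28.6 [362.4 257.8] 4323
pot [ 0.5193 -0.2454] [ 519.3 -245.8] [32.2 32.3] 0.2 [366.4 253.5] 116
mallet [0.6513 0.0129] [650.   12.6] [53.8 43.9] 4.2 [277.8 207.4] 272
shift [ -11.7 -289.3   93.2] spin 0.012 j7 -1.76 yaw 0.012 pos [0.5058 0.1378 0.1932] t 40.4333
```

View pics/c.png

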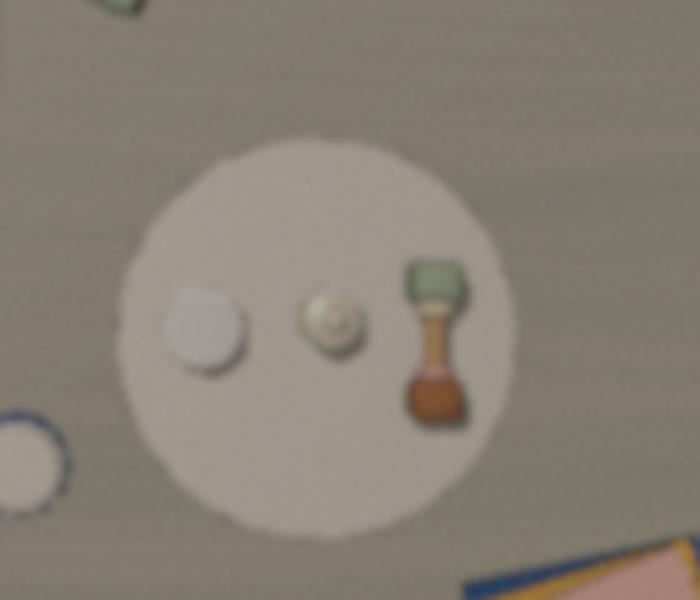

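Emit:
drive_tool(
  deltas=[
    [[-2, -41, 0, 0, 30], [-2, -41, 0, 0, 30], [-2, -41, 0, 0, 30], [-2, -41, 0, 0, 30], [-2, -41, 0, 0, 30]],
  ],
)

```text
clock: 40.85
eef_pos: [0.4964, 0.3353, 0.1933]
tcp_rot: [0.0, 1.0, 0.0, -0.001]
ft_force: [1.4, 0.7, -0.8]
finger_gap: 0.03
```

Emit:
drive_tool(
  deltas=[
    [[-2, -41, 0, 0, 30], [-2, -41, 0, 0, 30], [0, 0, 30, 0, 30], [0, 0, 30, 0, 30], [0, 0, 0, 0, 30]],
  ],
)

```text
clock: 41.27
eef_pos: [0.4885, 0.4136, 0.1269]
tcp_rot: [0.004, 1.0, 0.001, -0.005]
ft_force: [-0.8, -0.4, -2.2]
finger_gap: 0.0303
```

Run:
```python
from m import *
grab('11');crop('pics/side11.png',150,110,290,230,5,'pics/c.png')
S=cv2.imread("pics/side11.png");h=cv2.cvtColor(S,cv2.COLOR_BGR2HSV)
m=(h[...,0]>120)&(h[...,0]<150)&(h[...,1]>60)
c,q,px,a=blob(m,"side",.006,(150,130,235,200));print(c,q,px,a)
to((.491,.427),.005,0)
```

```text
[0.48639841 0.42841608] ((486.1661071777344, 428.7424011230469), (9.634299278259277, 11.8312349319458), 2.51053524017334) [200.45454545 172.36363636] 11
shift [ -0.9 -12.6 127.1] spin -0.0 j7 -2.19 yaw -0.0 pos [0.4919 0.4144 0.1321] t 41.3667
```

View pics/c.png

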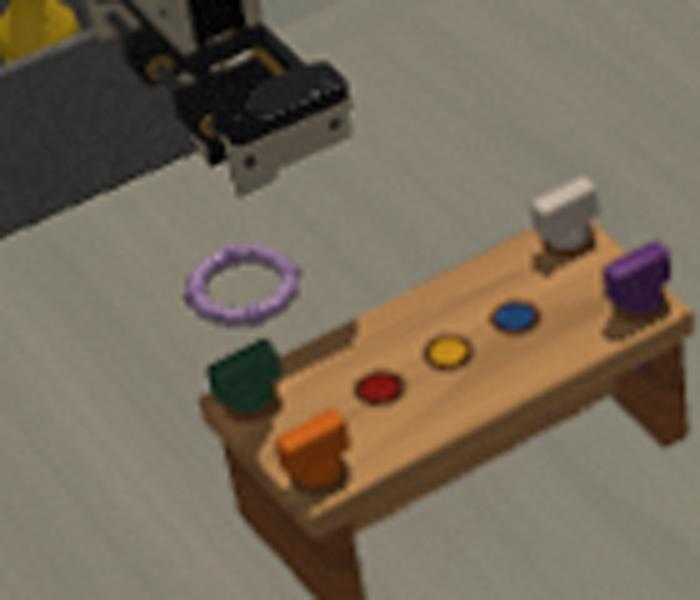

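Run:
```python
from m import *
S=cv2.imread("pics/side11.png").astype(int)
b,g,r=S[...,0],S[...,1],S[...,2]
m=((b-g)>14)
m[:,:185]=0;m[:,213]=0;m[:155]=0;m[178:]=0;m[:,213:]=0
v,u=np.where(m);print(len(u),u.min(),u.max(),v.min(),v.max())
e=cv2.fitEllipse(cv2.convexHull(np.c_[u,v].astype(np.float32)));print(e,plane("side",[e[0]],.006))
```

```text
154 187 209 159 174
((198.01220703125, 166.3287811279297), (15.314059257507324, 22.21481704711914), 81.800537109375) [[0.49382764 0.45754737 0.006     ]]
```

Emit:
drive_tool(
  deltas=[
    [[0, -13, 35, 0, 30], [0, 0, 35, 0, 30], [0, 0, 30, 0, 30], [0, 0, 0, 0, 30], [0, 0, 0, 0, 30]],
  ],
)

```text
clock: 41.78
eef_pos: [0.4926, 0.4279, 0.0336]
tcp_rot: [0.001, 1.0, -0.0, -0.001]
ft_force: [0.5, -0.0, 1.0]
finger_gap: 0.03
```

Run:
```python
from m import *
to((.492,.427),.005,0)
```

```text
shift [-0.6  0.9 28.6] spin -0.0 j7 -2.18 yaw -0.0 pos [0.4926 0.4279 0.0336] t 41.7833
```

Emit:
drive_tool(
  deltas=[
    [[0, 0.5, 26, 0, 30], [0, 0, 0, 0, 30], [0, 0, 0, 0, 30]],
  ],
)

```text
clock: 42.03
eef_pos: [0.4931, 0.4286, 0.0092]
tcp_rot: [-0.0, 1.0, 0.0, -0.0]
ft_force: [0.1, 0.8, 0.2]
finger_gap: 0.0303
```

Run:
```python
from m import *
to((.492,.427),.004,0)
```

```text
shift [-1.1  1.6  5.2] spin 0.0 j7 -2.17 yaw 0.0 pos [0.4931 0.4286 0.0092] t 42.0333
```

Emit:
drive_tool(
  deltas=[
    [[0, 1, 5.5, 0, 30], [0, 0, 0, 0, 30], [0, 0, 0, 0, 6], [0, 0, 0, 0, 6], [0, 0, 0, 0, 6]],
  ],
)

```text
clock: 42.45
eef_pos: [0.4923, 0.4277, 0.0022]
tcp_rot: [-0.0, 1.0, 0.001, -0.001]
ft_force: [0.4, -0.6, -0.5]
finger_gap: 0.0148
```

Emit:
drive_tool(
  deltas=[
    [[0, 0, 0, 0, 6], [0, 0, 0, 0, 6]],
  ],
)

```text
clock: 42.62
eef_pos: [0.4923, 0.4275, 0.002]
tcp_rot: [0.0, 1.0, 0.0, -0.001]
ft_force: [-1.4, -1.2, 3.2]
finger_gap: 0.0115
```

Emit:
drive_tool(
  deltas=[
    [[0, 0, -20, 0, 6], [0, 0, -40, 0, 6], [0, 0, -40, 0, 6], [0, 0, -40, 0, 6], [0, 0, -40, 0, 6]],
  ],
)

```text
clock: 43.03
eef_pos: [0.4919, 0.4272, 0.1829]
tcp_rot: [0.001, 1.0, 0.0, -0.001]
ft_force: [0.8, 0.0, -0.7]
finger_gap: 0.0118
```

Emit:
drive_tool(
  deltas=[
    [[5, 40, -10, 0, 6], [5, 40, 0, 0, 6], [5, 40, 0, 0, 6], [5, 40, 0, 0, 6], [5, 40, 0, 0, 6]],
  ],
)

```text
clock: 43.45
eef_pos: [0.5173, 0.2258, 0.1917]
tcp_rot: [0.0, 1.0, 0.001, -0.001]
ft_force: [0.4, 0.0, -0.2]
finger_gap: 0.0121
```

Run:
```python
from m import *
grab('12');crop('pics/side12.png',150,60,310,180,5,'pics/c.png')
to((.582,-.27),.15,0);print(state()["finger_gap"])
```

```text
shift [ 68.  487.3  41.8] spin -0.011 j7 -1.91 yaw -0.011 pos [0.5192 0.218  0.1918] t 43.55
0.011793364916026663
```

View pics/c.png

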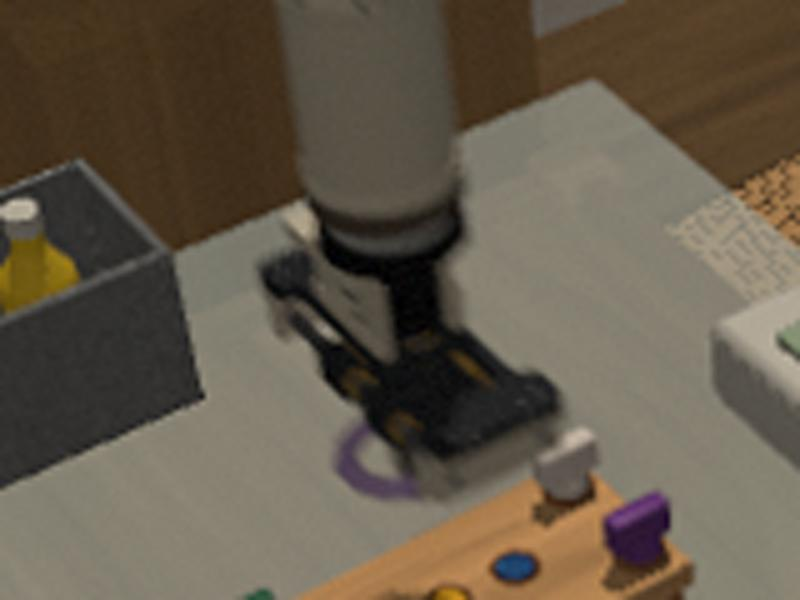

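Emit:
drive_tool(
  deltas=[
    [[5.5, 40, 0, 0, 6], [5.5, 40, 0, 0, 6], [5.5, 40, 0, 0, 6], [5.5, 40, 0, 0, 6], [5.5, 40, 0, 0, 6]],
  ],
)

```text
clock: 43.97
eef_pos: [0.5451, 0.0261, 0.1917]
tcp_rot: [0.0, 1.0, 0.001, -0.001]
ft_force: [0.8, 0.4, 0.1]
finger_gap: 0.0118
```

Emit:
drive_tool(
  deltas=[
    [[5.5, 40, 0, 0, 6], [5.5, 40, 0, 0, 6], [5.5, 40, 0, 0, 6], [5.5, 40, 0, 0, 6], [5.5, 40, 0, 0, 6]],
  ],
)

```text
clock: 44.38
eef_pos: [0.573, -0.1739, 0.1916]
tcp_rot: [0.0, 1.0, 0.001, -0.001]
ft_force: [0.8, -0.6, 0.4]
finger_gap: 0.0117
```

Emit:
drive_tool(
  deltas=[
    [[5.5, 40, 0, 0, 6], [5.5, 40, 0, 0, 6], [0, 0, 30, 0, 6], [0, 0, 30, 0, 6], [0, 0, 0, 0, 6]],
  ],
)

```text
clock: 44.8
eef_pos: [0.5797, -0.2512, 0.1256]
tcp_rot: [-0.001, 1.0, -0.0, -0.006]
ft_force: [-1.2, 1.6, -1.3]
finger_gap: 0.0119
```

Run:
```python
from m import *
grab('13');crop('pics/side13.png',280,200,440,320,5,'pics/c.png')
to((.582,-.27),.031,0);print(state()["finger_gap"])
```

```text
shift [-1.  18.6 99.6] spin 0.002 j7 -0.98 yaw 0.002 pos [ 0.583  -0.2514  0.1306] t 44.9
0.011718659536733398
```

View pics/c.png

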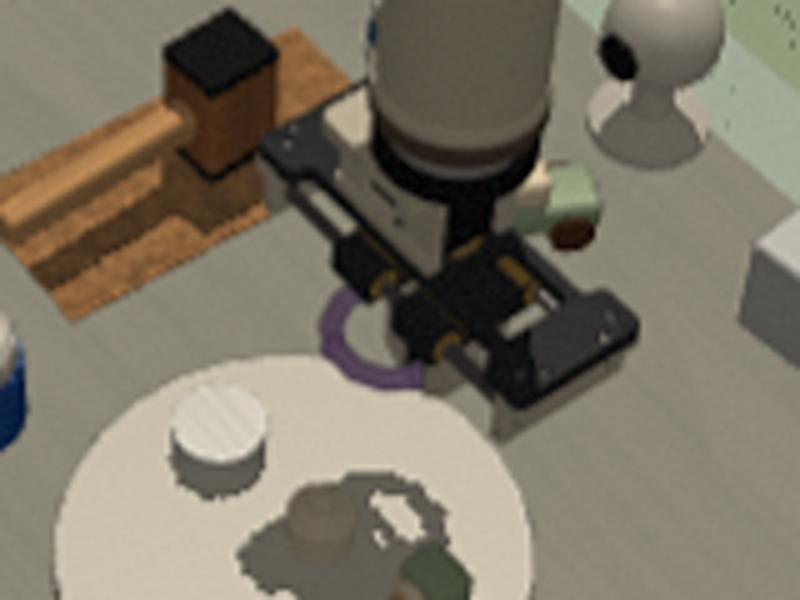

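Emit:
drive_tool(
  deltas=[
    [[0, 18, 0, 0, 6], [0, 0, 30, 0, 6], [0, 0, 30, 0, 6], [0, 0, 20, 0, 6], [0, 0, 0, 0, 6]],
  ],
)

```text
clock: 45.32
eef_pos: [0.5824, -0.2683, 0.0494]
tcp_rot: [-0.001, 1.0, 0.001, -0.003]
ft_force: [-1.3, 0.9, -0.5]
finger_gap: 0.012
```

Emit:
drive_tool(
  deltas=[
    [[0, 0, 0, 0, 6]],
  ],
)

```text
clock: 45.4
eef_pos: [0.5845, -0.2698, 0.0528]
tcp_rot: [0.0, 1.0, 0.001, -0.001]
ft_force: [0.6, 0.5, 0.2]
finger_gap: 0.0119
```

Run:
```python
from m import *
to((.582,-.27),.031,0);print(state()["finger_gap"])
```

```text
shift [-2.5  0.2 21.8] spin 0.002 j7 -0.92 yaw 0.002 pos [ 0.5845 -0.2698  0.0528] t 45.4
0.011897995785520343
```

Emit:
drive_tool(
  deltas=[
    [[-2, 0, 16, 0, 6], [0, 0, 0, 0, 6], [0, 0, 3, 0, 6], [0, 0, 0, 0, 6]],
  ],
)

```text
clock: 45.73
eef_pos: [0.5829, -0.2707, 0.0344]
tcp_rot: [0.001, 1.0, 0.001, 0.0]
ft_force: [-0.4, -0.0, -0.8]
finger_gap: 0.0117
```

Run:
```python
from m import *
to((.582,-.27),.031,0);print(state()["finger_gap"],state()["ft_force"])
```

```text
shift [-0.9 -0.7  3.4] spin 0.001 j7 -0.91 yaw 0.001 pos [ 0.5829 -0.2707  0.0344] t 45.7333
0.011738444174200066 [-0.43231158 -0.00987414 -0.8425743 ]
```

Emit:
drive_tool(
  deltas=[
    [[0, 0, 3, 0, 6], [0, 0, 0, 0, 6], [0, 0, 0, 0, 26], [0, 0, 0, 0, 28], [0, 0, 0, 0, 28]],
  ],
)

```text
clock: 46.15
eef_pos: [0.5819, -0.2706, 0.0299]
tcp_rot: [0.0, 1.0, 0.0, -0.001]
ft_force: [-0.2, -0.1, -0.2]
finger_gap: 0.0262
```

Emit:
drive_tool(
  deltas=[
    [[0, 0, -15, 0, 28], [0, 0, -30, 0, 28], [0, 0, -40, 0, 28], [0, 0, -40, 0, 28], [0, 0, -30, 0, 28]],
  ],
)

```text
clock: 46.57
eef_pos: [0.5828, -0.2713, 0.1893]
tcp_rot: [0.001, 1.0, 0.0, 0.001]
ft_force: [1.0, -1.0, 0.7]
finger_gap: 0.0279
```

Emit:
drive_tool(
  deltas=[
    [[-20, -30, 0, 0, 86], [-30, -30, 0, 0, 86], [-30, -30, 0, 0, 86], [-30, -30, 0, 0, 86], [-20, -30, 0, 0, 86]],
  ],
)

```text
clock: 46.98
eef_pos: [0.4505, -0.1214, 0.1855]
tcp_rot: [-0.0, 1.0, -0.0, -0.001]
ft_force: [-0.0, 0.6, 0.2]
finger_gap: 0.0566
```

Run:
```python
from m import *
meas('14');crop('pics/side14.png',260,220,420,370,4,'pics/c.png')
to((.432,-.063),.1,0);print(state()["finger_gap"],state()["ft_force"])
```

```text
tin [0.3902 0.0265] [390.2  26.5] [0. 0.] 0.0 [274. 296.] 1
cup [ 0.4325 -0.0392] [430.6 -49. ] [86.6 69.4] 0.2 [295.6 283.3] 531
teether [0.4683 0.4206] [468.3 421.6] [4.3 4.3] 45.9 [145.3 269. ] 3
rattle [ 0.5728 -0.4408] [ 572.8 -440.8] [0. 0.] 0.0 [428. 236.] 1
tt [ 0.5209 -0.2486] [ 518.8 -248.8] [237.5 210.5] 52.9 [365.8 252.9] 3382
pot [ 0.5046 -0.3026] [ 506.4 -300.3] [93.7 23.6] 0.1 [385.8 258.6] 190
mallet [0.651  0.0126] [650.9  12.4] [49.2 46. ] 0.4 [277.9 207.5] 278
shift [-17.4 -54.2  85.1] spin 0.006 j7 -1.25 yaw 0.006 pos [ 0.4497 -0.1171  0.1851] t 47.0833
0.06466188010676627 [ 0.15134636 -0.45122428  0.49268424]
```

View pics/c.png

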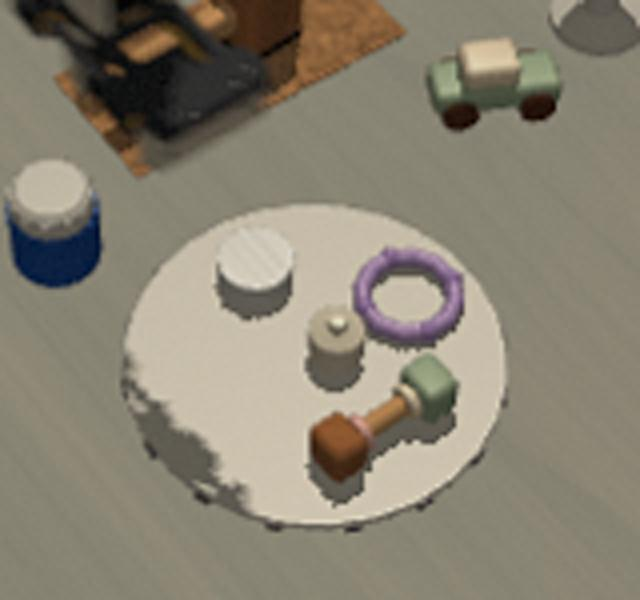

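Emit:
drive_tool(
  deltas=[
    [[-9, -27, 0, 0, 88], [-9, -27, 0, 0, 88], [0, 0, 30, 0, 88], [0, 0, 30, 0, 88], [0, 0, 0, 0, 88]],
  ],
  newtons=20,
)

```text
clock: 47.5
eef_pos: [0.4326, -0.0677, 0.1221]
tcp_rot: [0.0, 1.0, 0.001, -0.004]
ft_force: [-0.9, -0.8, 0.8]
finger_gap: 0.0879
```

Emit:
drive_tool(
  deltas=[
    [[0, 0, 0, 0, 88]],
  ],
)

```text
clock: 47.58
eef_pos: [0.4346, -0.0688, 0.1248]
tcp_rot: [0.001, 1.0, 0.0, -0.002]
ft_force: [1.1, -0.4, 0.5]
finger_gap: 0.0878
```

Run:
```python
from m import *
to((.432,-.0628),.03,0);print(state()["finger_gap"],state()["ft_force"])
```

```text
shift [-2.6 -6.  94.8] spin 0.0 j7 -1.33 yaw 0.0 pos [ 0.4346 -0.0688  0.1248] t 47.5833
0.08778250752685694 [ 1.11455475 -0.35600224  0.49931362]
```

Emit:
drive_tool(
  deltas=[
    [[-2.5, -6, 0, 0, 88], [0, 0, 30, 0, 88], [0, 0, 30, 0, 88], [0, 0, 30, 0, 88], [0, 0, 0, 0, 88]],
  ],
)

```text
clock: 48.0
eef_pos: [0.4305, -0.0619, 0.0324]
tcp_rot: [0.0, 1.0, 0.0, -0.004]
ft_force: [-0.6, 0.8, 0.1]
finger_gap: 0.0879
```

Emit:
drive_tool(
  deltas=[
    [[0, 0, 0, 0, 50], [0, 0, 0, 0, 50], [0, 0, 0, 0, 50], [0, 0, 0, 0, 50], [0, 0, 0, 0, 50]],
  ],
)

```text
clock: 48.42
eef_pos: [0.434, -0.0621, 0.0364]
tcp_rot: [0.0, 1.0, 0.001, 0.001]
ft_force: [1.3, -0.9, 7.0]
finger_gap: 0.0593
```

Run:
```python
from m import *
to((.432,-.0628),.03,0);print(state()["finger_gap"],state()["ft_force"])
```

```text
shift [-2.   0.7  6.4] spin 0.001 j7 -1.23 yaw 0.001 pos [ 0.434  -0.0621  0.0364] t 48.4167
0.059260285892216755 [ 1.29472541 -0.91450652  6.98961946]
```

Emit:
drive_tool(
  deltas=[
    [[0, 0, 0, 0, 50], [0, 0, -20, 0, 50], [0, 0, -40, 0, 50], [0, 0, -40, 0, 50], [0, 30, 0, 0, 50]],
  ],
)

```text
clock: 48.83
eef_pos: [0.4382, -0.0874, 0.1414]
tcp_rot: [-0.001, 1.0, 0.005, 0.005]
ft_force: [1.8, -0.5, -0.6]
finger_gap: 0.0594
```

Emit:
drive_tool(
  deltas=[
    [[0, 37, 0, 0, 50], [1, 37, 0, 0, 50], [1, 37, 0, 0, 50], [1, 37, 0, 0, 50], [0, 0, 0, 0, 50]],
  ],
)

```text
clock: 49.25
eef_pos: [0.4354, -0.249, 0.1366]
tcp_rot: [0.003, 1.0, -0.004, 0.001]
ft_force: [0.6, -1.1, -0.7]
finger_gap: 0.0595
```

Run:
```python
from m import *
grab('15');crop('pics/side15.png',250,180,410,330,4,'pics/c.png')
to((.437,-.24),.065,0);print(state()["finger_gap"],state()["ft_force"])
```

```text
shift [ 1.6 -2.2 70.4] spin -0.003 j7 -0.91 yaw -0.003 pos [ 0.4354 -0.2422  0.1354] t 49.35
0.059381180192098544 [ 0.00573587  0.93493835 -1.60728689]
```

View pics/c.png

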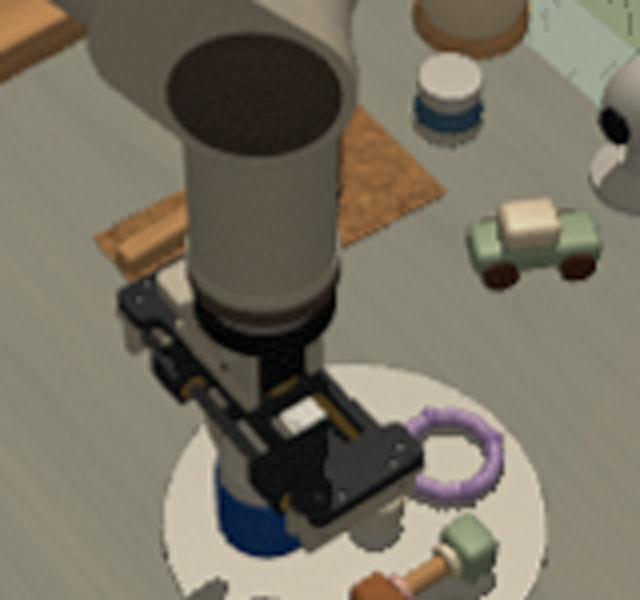

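Emit:
drive_tool(
  deltas=[
    [[-2, -2, 20, 0, 50], [0, 0, 20, 0, 50], [0, 0, 18, 0, 50], [0, 0, 0, 0, 50], [0, 0, 0, 0, 50]],
  ],
)

```text
clock: 49.77
eef_pos: [0.4332, -0.2364, 0.0765]
tcp_rot: [-0.0, 1.0, 0.001, -0.002]
ft_force: [0.6, -0.6, -0.2]
finger_gap: 0.0596
```

Run:
```python
from m import *
to((.433,-.24),.0645,0);print(state()["finger_gap"],state()["ft_force"])
```

```text
shift [-0.2  3.6 12. ] spin 0.003 j7 -0.85 yaw 0.003 pos [ 0.4332 -0.2364  0.0765] t 49.7667
0.05955952592701341 [ 0.60440908 -0.64246767 -0.18686483]
```

Emit:
drive_tool(
  deltas=[
    [[0, 3, 9, 0, 50], [0, 0, 0, 0, 50], [0, 0, 2, 0, 50], [0, 0, 0, 0, 50]],
  ],
)

```text
clock: 50.1
eef_pos: [0.4341, -0.2413, 0.0662]
tcp_rot: [0.0, 1.0, 0.0, -0.001]
ft_force: [-0.7, 0.2, -0.9]
finger_gap: 0.0597
```

Run:
```python
from m import *
to((.433,-.24),.0645,0);print(state()["finger_gap"],state()["ft_force"])
```

```text
shift [-1.1 -1.3  1.7] spin 0.001 j7 -0.83 yaw 0.001 pos [ 0.4341 -0.2413  0.0662] t 50.1
0.0597232509268047 [-0.74366833  0.21058535 -0.87990604]
```

Emit:
drive_tool(
  deltas=[
    [[0, 0, 2, 0, 50], [0, 0, 0, 0, 50]],
  ],
)

```text
clock: 50.27
eef_pos: [0.4343, -0.2415, 0.0644]
tcp_rot: [0.0, 1.0, 0.0, -0.0]
ft_force: [-0.7, 0.2, 1.5]
finger_gap: 0.0593
```

Emit:
drive_tool(
  deltas=[
    [[0, 0, 1, 0, 50], [0, 0, 0, 0, 50]],
  ],
)

```text
clock: 50.43
eef_pos: [0.4344, -0.2416, 0.0643]
tcp_rot: [0.0, 1.0, 0.0, -0.0]
ft_force: [-4.0, 1.6, 13.1]
finger_gap: 0.059
```

Seated. Release and rise, then retreat so the cameras can see.

Emit:
drive_tool(
  deltas=[
    [[0, 0, -1, 0, 50], [0, 0, 0, 0, 66], [0, 0, 0, 0, 70], [0, 0, 0, 0, 72], [0, 0, -15, 0, 72]],
  ],
)

```text
clock: 50.85
eef_pos: [0.432, -0.2401, 0.077]
tcp_rot: [-0.001, 1.0, 0.001, -0.003]
ft_force: [-0.0, -0.9, -1.0]
finger_gap: 0.0715
```

Emit:
drive_tool(
  deltas=[
    [[0, 0, -30, 0, 72], [0, 0, -40, 0, 72], [0, 0, -40, 0, 72], [0, -30, 0, 0, 72], [0, -40, 0, 0, 72]],
  ],
)

```text
clock: 51.27
eef_pos: [0.436, -0.1745, 0.1918]
tcp_rot: [0.002, 1.0, -0.003, 0.003]
ft_force: [1.2, 1.6, -0.9]
finger_gap: 0.0717
```

Emit:
drive_tool(
  deltas=[
    [[0, -40, 0, 0, 72], [0, -40, 0, 0, 72], [0, -40, 0, 0, 72], [0, -40, 0, 0, 72], [0, -40, 0, 0, 72]],
  ],
)

```text
clock: 51.68
eef_pos: [0.4334, 0.0307, 0.1889]
tcp_rot: [0.0, 1.0, 0.0, -0.001]
ft_force: [0.7, 0.2, -0.5]
finger_gap: 0.072
```

Emit:
drive_tool(
  deltas=[
    [[0, -40, 0, 0, 72], [0, -40, 0, 0, 72], [0, -40, 0, 0, 72], [0, 0, 0, 0, 72], [0, 0, 0, 0, 72]],
  ],
)

```text
clock: 52.1
eef_pos: [0.4332, 0.1514, 0.1884]
tcp_rot: [0.0, 1.0, 0.003, -0.001]
ft_force: [0.6, -1.0, 0.6]
finger_gap: 0.0719
```

Run:
```python
from m import *
meas('16');crop('pics/top16.png',255,170,415,300,5,'pics/c.png');crop('pics/side16.png',170,130,410,360,3,'pics/d.png')
C=cloud("top",np.load("pics/top16_d.npy"));Z=C[...,2]
m=(Z>.09)&(Z<.12);
c,q,px,a=blob(m,"top",.102,(315,250,400,310));print("cup on tt",c,q,px,a,state()["eef_pos"])
```

```text
tin [0.4197 0.0882] [419.9  88.2] [66.  9.] 0.3 [253.5 286.1] 83
cup none
teether [0.57   0.5248] [570.  525.5] [3.1 6.3] 0.3 [112.2 235.5] 4
rattle [ 0.5165 -0.4701] [ 516.5 -470.1] [4.4 0. ] 134.5 [437.5 254.5] 2
tt [ 0.5115 -0.2375] [ 506.8 -239.5] [237.6 236.8] 28.9 [362.1 256. ] 3872
pot [ 0.4796 -0.302 ] [ 487.3 -300.3] [55.6 23.6] 0.1 [385.6 267.1] 111
mallet [0.6513 0.0129] [650.9  12.4] [49.2 46. ] 0.4 [277.9 207.4] 273
cup on tt [ 0.43227495 -0.24072175] ((431.6387939453125, -239.53219604492188), (53.93846893310547, 51.34210968017578), 0.15156903862953186) [366.42253521 284.27816901] 284 [0.43343983 0.1480329  0.18837449]
```

View pics/c.png

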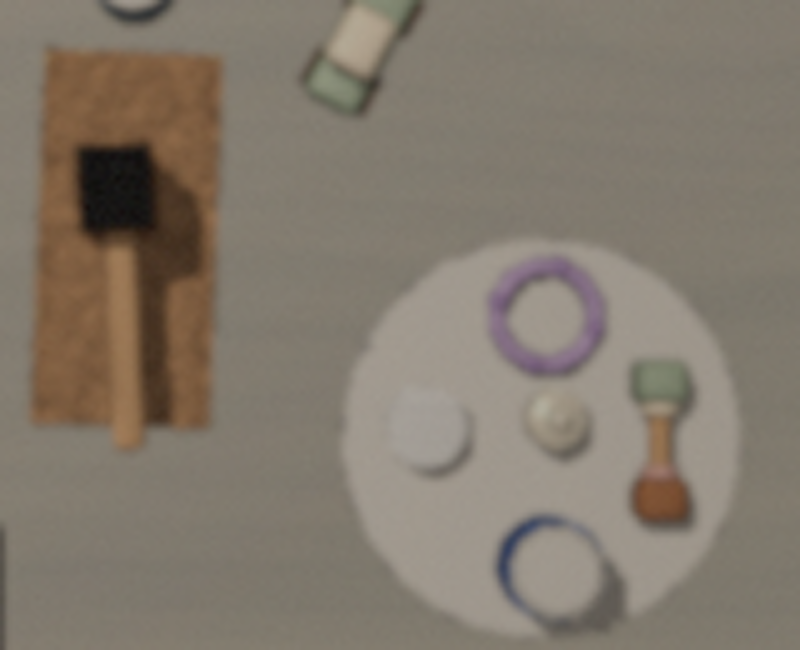

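View pics/d.png

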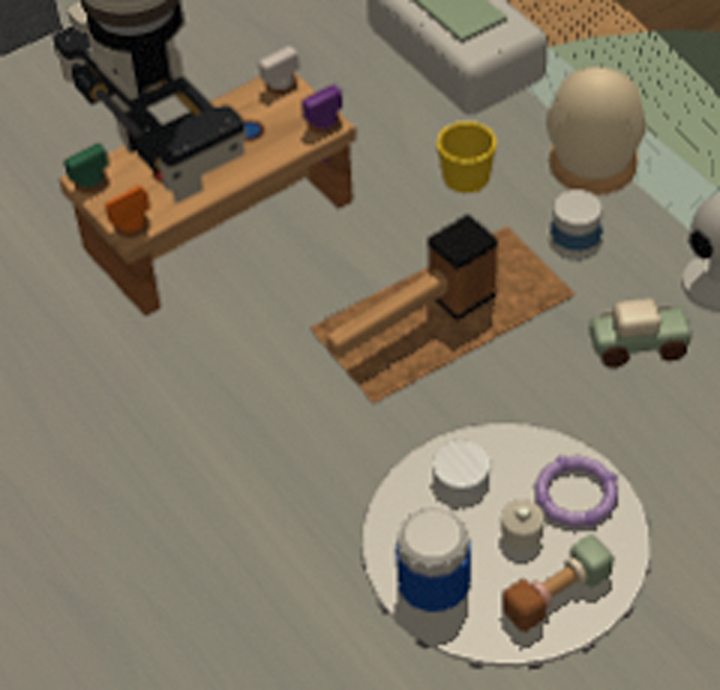

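```bash
python3 -c "
from rig import *
print(finish_job())"
```

```text
the job is handed in; nothing more can be done
None
```

The job is done and handed in at about 52 s of the 210 s allowed; the hand-in gives no verdict.

- **Bolts:** I turned all four wing bolts clockwise to their stops. A camera check before the last peg put every bar within about 2° of the bench direction. An earlier top-camera reading put the green one 3° off, which is still inside tolerance. The first grip on the orange bolt was too low, on its neck, so I raised it and gripped again before finishing the turn.
- **Pegs:** I then pressed blue, yellow and red down with the mallet head held in the gripper. Each stopped firmly at the same height, with up to 51 N at the wrist, and all three looked flush afterwards.
- **Mallet:** It stands on its face on the cork, its head centre at about (0.65, 0.01) m, and it is released.
- **Toys:** All four were present. The tin, the middle-sized rattle, the teether and the cup are on the turntable, all roughly 70–75 mm from its centre. They lie flat, and the cup is upright. The pot, jar, stacking cup and car look undisturbed.

I measured the final mallet and cup positions. In the last pictures I checked the other toys by eye only, because my fixed-window measurements there no longer covered them. The arm partly hid the red and yellow pegs in those pictures; their last clear view, right after the last peg went down, showed them fully down. No check failed.

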